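Third hand at the assembly jig

TASK

Set one spacer block down into each of the two square pockets of the jig, then pick up the locating bar by its grip, lay it across both spacers, square and centred so that its slots lie over the spacers' bores, and push it against the sprung stop plate with a steady 10 N or so. Keep hold of the bar and keep pushing: finish in that position, so that a colleague can drive the screws. Never push harder than 25 N, push with the bar only, and leave the water bottle, the ink tin by the roll of tape and the spare star knob alone.

Things in the scene. Friction and masses are not known exactly. Their poses are not given: they have to be found in the camera images.
- jig: Aluminium jig fixed to the trolley: base 170 mm (y), x = -34 to +62 mm, 22 mm high, with two square pockets (35 x 35 mm, 12 mm deep, floor 10 mm above the trolley, chamfered) and an upright fence at x = 42 to 56 mm, top 55 mm above the trolley. Origin on the trolley top, midway between the pockets; x points from the pockets to the fence, y to the left pocket, z up.
- pocket_left (a point): Centre of the mouth of the pocket on the jig's +y side, level with the top of the base plate (22 mm above the trolley), 50 mm from the jig's origin along its y.
- pocket_right (a point): The same for the pocket on the jig's -y side.
- stop_plate (a joint): Travel in m of the sprung stop plate: a steel plate 8 x 130 x 10 mm on two guide pins with springs in front of the fence, spanning heights 42 to 52 mm. 0 at rest, grows as it is pushed towards the fence (jig +x), ends at 0.014. The springs have no preload and 1.5 N per mm, so 10 N is about 6.7 mm.
- stop_face (a point): Centre of the front face of the stop plate (the face towards the pockets), 47 mm above the trolley; at rest 18.5 mm from the jig's origin along its x. It moves with the plate.
- locating_bar: Dark steel bar, loose, 0.2 to 0.4 kg, flat on the trolley: flange 50 mm (x) by 140 mm (y), 10 mm thick, a screw slot at y = +50 and -50 mm, an upright grip in its middle. Origin in the middle of the underside, z up; the same either way round. Lying on the seated spacers its underside is 40 mm above the trolley; at 10 N its origin is right above the jig's origin.
- spacer_a: Spacer block, pale cube-shaped block 30 x 30 x 30 mm, 0.07 kg, with a bore down the middle. Origin at the centre of its underside. Either block may go in either pocket and any of the four ways round; seated, it stands 18 mm proud of the base plate.
- spacer_b: The second spacer block, equal to the first.
- water_bottle: Bystander: clear plastic bottle, 53 mm wide and 186 mm high; origin at the centre of its underside.
- ink_tin: Bystander: tin 68 mm wide and 72 mm high; origin at the centre of its underside.
- star_knob: Bystander: spare black star-shaped knob, 40 mm wide, 22 mm high, lying in front of the power supply; origin at the centre of its underside.
- bar_grip (a point): Middle of the top of the bar's grip, 40 mm above its underside. The grip is 24 mm (bar x) by 40 mm (bar y), from 10 to 40 mm above the underside. Pinched across the 40 mm the bar can pitch between the fingers when pushed; across the 24 mm it cannot, but then the finger on the stop side must stay above stop plate and fence (tips 6 mm or more above the flange).
Mind the look-alikes: they are no part of the job. What is shaped like the spacer_b but pink is not meant.

How it is judged:
On the way, in this order (a step that is already met when the one before it is completed fails the run):
1. one spacer block is seated in a pocket (((horizontal distance between spacer_a and pocket_left below 0.005 m and z of spacer_a in the frame of jig between 0.007 and 0.013 m and angle between spacer_a's own z axis and vertical below 0.12 rad) or (horizontal distance between spacer_a and pocket_right below 0.005 m and z of spacer_a in the frame of jig between 0.007 and 0.013 m and angle between spacer_a's own z axis and vertical below 0.12 rad) or (horizontal distance between spacer_b and pocket_left below 0.005 m and z of spacer_b in the frame of jig between 0.007 and 0.013 m and angle between spacer_b's own z axis and vertical below 0.12 rad) or (horizontal distance between spacer_b and pocket_right below 0.005 m and z of spacer_b in the frame of jig between 0.007 and 0.013 m and angle between spacer_b's own z axis and vertical below 0.12 rad))), for 0.2 s.
2. both spacer blocks are seated, one in each pocket ((((horizontal distance between spacer_a and pocket_left below 0.005 m and z of spacer_a in the frame of jig between 0.007 and 0.013 m and angle between spacer_a's own z axis and vertical below 0.12 rad) and (horizontal distance between spacer_b and pocket_right below 0.005 m and z of spacer_b in the frame of jig between 0.007 and 0.013 m and angle between spacer_b's own z axis and vertical below 0.12 rad)) or ((horizontal distance between spacer_a and pocket_right below 0.005 m and z of spacer_a in the frame of jig between 0.007 and 0.013 m and angle between spacer_a's own z axis and vertical below 0.12 rad) and (horizontal distance between spacer_b and pocket_left below 0.005 m and z of spacer_b in the frame of jig between 0.007 and 0.013 m and angle between spacer_b's own z axis and vertical below 0.12 rad)))), for 0.2 s.
3. the bar lies on both spacers and presses the stop plate within the band ((((horizontal distance between spacer_a and pocket_left below 0.005 m and z of spacer_a in the frame of jig between 0.007 and 0.013 m and angle between spacer_a's own z axis and vertical below 0.12 rad) and (horizontal distance between spacer_b and pocket_right below 0.005 m and z of spacer_b in the frame of jig between 0.007 and 0.013 m and angle between spacer_b's own z axis and vertical below 0.12 rad)) or ((horizontal distance between spacer_a and pocket_right below 0.005 m and z of spacer_a in the frame of jig between 0.007 and 0.013 m and angle between spacer_a's own z axis and vertical below 0.12 rad) and (horizontal distance between spacer_b and pocket_left below 0.005 m and z of spacer_b in the frame of jig between 0.007 and 0.013 m and angle between spacer_b's own z axis and vertical below 0.12 rad))) and y of locating_bar in the frame of jig between -0.007 and 0.007 m and z of locating_bar in the frame of jig between 0.037 and 0.043 m and angle between locating_bar's own z axis and vertical below 0.06 rad and angle between the x axis of locating_bar and the x axis of jig, either way round below 0.1 rad and contact force between locating_bar and stop_plate between 5 and 16 N and value of joint stop_plate between 0.003 and 0.0115 m and contact force between each of the arm, the fingers and stop_plate below 0.5 N), for 0.3 s.
At the end, for the whole second after the job is handed in: A block seated in each pocket (5 mm); bar level on both (underside at 40 +-3 mm, 0.06 rad), square to the jig (0.1 rad), centred (7 mm along jig y); the bar alone pushes the stop plate with 5 to 16 N (3 to 11.5 mm in), at rest, fingers still holding it (all of step 3 and contact force between the fingers and locating_bar above 1 N and linear speed of locating_bar below 0.01 m/s); the arm keeps its last pose, push and grip.
It fails at once if the bar is pushed against the stop plate with more than 25 N (contact force between locating_bar and stop_plate above 25 N).
It fails at once if the robot itself pushes the stop plate with more than 5 N (contact force between any of the fingers, the arm and stop_plate above 5 N).
It fails at once if the water bottle, ink tin or star knob is moved more than 30 mm (distance of any of water_bottle, ink_tin, star_knob from where it was at the start of the episode above 0.03 m).
It also fails if it takes over 72 s, if anything falls off the work surface, if the arm or the gripper's body presses on something with over 40 N, if the wrist force passes 120 N, or if a joint passes its speed limit or range.

ROBOT

A 6-joint arm with a two-finger parallel gripper is mounted at the origin on a cart in front of the work surface, level with it; the furniture and walls round the work are solid. World frame = base frame: x ahead of the robot, y to its left, z up, the work surface at z = 0. Lengths are in m, angles in rad, forces in N, time in s.
With the tool pointing down it reaches from about 0.375 to 0.9 m from the base axis. Payload 3.1 kg.
Tool frame: the origin (TCP) lies between the finger pads; the fingertips stand 22 mm ahead of it and the grasp point (between the pads) lies 3 mm ahead of it; z points along the fingers, y is the direction in which the jaws open and shut (so a half turn about z gives the same grasp; the last joint's range is limited). The gripper opens to 87 mm and grips with 3 to 60 N. Pads are 19 mm wide; open, the fingers measure 117 mm over their backs; the gripper's body (75 mm by 190 mm) begins 51 mm behind the grasp point.
Start: joints at [-1.365, 0.527, 1.433, -0, 1.181, -0.178], TCP at [0.235, -0.579, 0.211] pointing down, gripper open.
Joint ranges: [-3.08, 3.08], [-0.75, 2.2], [0.22, 2.44], [-1.43, 4.57], [0, 2.65], [-2.85, 2.85]. Speed limits (rad/s): [2.79, 2.79, 3.14, 3.14, 3.14, 3.14].

INTERFACE

Orientations are given as a unit quaternion [x, y, z, w].
In Python, from rig import get_obs, camera, get_calibration, hand_in, search_frame gives the robot as it stands.
- The arm moves only by the shell command python3 -m jog 'ROWS' [FORCE]. ROWS is JSON, a list of rows, each an object with "grip": the closure in counts, from 0 (fully open) to 255 (shut); "travel": the shift along the world's x, y, z in cm, a list of three; "twist": the turn about the world's z in degrees. A call has 1 to 8 rows; each row shifts and turns the commanded pose from where the row before left it; what a row does not reach is not made up. A row lasts 1/10 s, in which the tool goes at most 50 mm and 8.59 degrees, less where a joint would pass 70% of its speed; a pose out of reach is approached as far as the arm can. A call is refused whole if a number of a shift passes 5 or a number of a turn 8.59, either way. A call with a gripper value outside its range is refused whole. The fingers move at their own pace and stop on an object; FORCE is the grip in N (left out, the last holds). Time passes only in rows, so rows that do not move let the fingers close. It gives the time, the measured TCP pose, the force and the opening at its end, in the units of the state.
- get_obs(): the state, without advancing time (a new reading comes with each control period).
- camera(name): name is "scene" or "top" or "wrist"; returns the picture (480x640x3 uint8, red, green, blue); there is no depth.
- get_calibration(name): a dict with "fx", "fy", "cx", "cy" (pixels), "R" (3x3) and "t" (3): a world point X has camera coordinates R X + t; the wrist camera has in their place "T_tool_cam" (4x4, takes a point from camera to tool coordinates, whose origin is the TCP and whose axes are the flange's). Camera axes: x right, y down, z forward; pixel columns grow to the right and rows downward; lengths in m; the calibration is good to about 2 mm. The wrist camera is an equidistant fisheye: a pixel r from the principal point sees the ray r / f radians off the axis. A picture is of the moment at which its call begins: read the wrist's pose just before it. get_calibration takes no time and is no camera call.
- hand_in(): hands the job in, once; it reports no verdict.
Trained networks look in the newest picture that a camera, given by its name, has taken for a name from the list of things; names that differ only in an ending like _2 or _b are one class to them, and where a whole thing is asked for, a point or a joint stands for the part that bears it (a point fixed in the world has none). Each returns a list of dicts, best first, with "p" (0 to 1); they miss things now and then, are a little off and sometimes report something else, mostly with a low value. They report only what shows in the picture. A call takes as long as a camera call. They do not tell look-alikes from the thing itself.
- search_frame(target, camera): "at" ([x, y, z] in m, in world coordinates, good to about 4 mm: the middle of the surface that is visible of it).
The state is a dict: "time": time; "q": joint angles; "joint_velocities": joint speeds; "joint_torque": joint torques, N m; "position": TCP position; "tool_rot": TCP orientation; "ft_force": force on the tool from outside, world axes, zero at the start; "moment": the same for the moment, N m; "grip_width": finger opening in m.
Only numpy, scipy, OpenCV 4.12 (cv2) and the standard library are available. Lean on these libraries where they do the work, as an engineer would, in place of code of your own. Each camera call takes 0.05 s, during which the arm holds its last target. There are 200 camera calls.

## Working session

There is one attempt and no reset: what is moved stays moved. The work goes in short steps, Python scripts to look and compute and a shell command to move; the robot and the scene stay as the last step left them, time stands still between calls to the robot, and variables do not carry over. Pictures are saved under pics/ and viewed, about 8 in all and at most 12, crops included, and the job is handed in when it is done.

```bash
mkdir -p pics; ls
cat > h.py <<'E'
import numpy as np, cv2
from rig import *
def snap(n,f=None):
    im=camera(n)
    if f: cv2.imwrite('pics/'+f,cv2.cvtColor(im,cv2.COLOR_RGB2BGR))
    return im
def proj(n,X):
    c=get_calibration(n);p=np.array(c['R'])@np.array(X)+np.array(c['t'])
    return c['fx']*p[0]/p[2]+c['cx'],c['fy']*p[1]/p[2]+c['cy']
def ray(n,u,v,z):
    c=get_calibration(n);R=np.array(c['R']);t=np.array(c['t'])
    d=R.T@np.array([(u-c['cx'])/c['fx'],(v-c['cy'])/c['fy'],1]);o=-R.T@t
    return o+d*(z-o[2])/d[2]
E
python3 - <<'E'
from h import *
snap('top','top.png');snap('scene','scene.png')
o=get_obs();print({k:np.round(v,3) for k,v in o.items()})
for n in ['top','scene']:
  for t in ['jig','locating_bar','spacer_a','stop_plate','bar_grip','pocket_left','water_bottle','ink_tin','star_knob']:
    try: print(n,t,[(np.round(d['at'],3).tolist(),round(d['p'],2),np.round(proj(n,d['at'])).tolist()) for d in search_frame(t,n)][:5])
    except Exception as e: print(t,e)
E
```

```text
pics
{'time': np.float64(0.1), 'q': array([-1.365,  0.528,  1.434, -0.   ,  1.181, -0.178]), 'joint_velocities': array([-0.   , -0.003, -0.003,  0.001, -0.001,  0.   ]), 'joint_torque': array([ -0.   , -44.098, -17.715,   0.063,   0.053,  -0.   ]), 'position': array([ 0.234, -0.579,  0.21 ]), 'tool_rot': array([ 0.982,  0.191, -0.   , -0.001]), 'ft_force': array([-0.418,  0.101, -0.572]), 'moment': array([-0.059,  0.065, -0.05 ]), 'grip_width': np.float64(0.087)}
top jig [([0.563, 0.154, 0.023], 0.73, [254.0, 257.0])]
top locating_bar [([0.486, -0.197, 0.01], 0.6, [444.0, 272.0])]
top spacer_a [([0.435, 0.168, 0.028], 0.67, [255.0, 326.0]), ([0.621, -0.201, 0.032], 0.64, [435.0, 200.0]), ([0.419, 0.099, 0.028], 0.6, [293.0, 329.0]), ([0.506, -0.063, 0.026], 0.52, [373.0, 270.0]), ([0.571, 0.15, 0.05], 0.3, [254.0, 250.0])]
top stop_plate [([0.57, 0.152, 0.055], 0.72, [253.0, 249.0])]
top bar_grip [([0.489, -0.19, 0.01], 0.71, [440.0, 270.0])]
top pocket_left [([0.556, 0.152, 0.022], 0.62, [256.0, 261.0])]
top water_bottle [([0.711, 0.266, 0.142], 0.72, [172.0, 170.0]), ([0.564, 0.153
[... 268 characters left out ...]
0.169, 0.021], 0.61, [294.0, 306.0])]
scene locating_bar [([0.486, -0.187, 0.009], 0.66, [410.0, 214.0])]
scene spacer_a [([0.436, 0.176, 0.028], 0.92, [361.0, 333.0]), ([0.618, -0.192, 0.024], 0.85, [354.0, 189.0]), ([0.512, -0.057, 0.026], 0.77, [375.0, 238.0]), ([0.424, 0.104, 0.027], 0.57, [385.0, 307.0])]
scene stop_plate [([0.571, 0.16, 0.049], 0.88, [291.0, 288.0])]
scene bar_grip [([0.485, -0.191, 0.009], 0.72, [411.0, 213.0])]
scene pocket_left [([0.565, 0.172, 0.021], 0.65, [291.0, 306.0])]
scene water_bottle [([0.705, 0.288, 0.107], 0.94, [172.0, 282.0])]
scene ink_tin [([0.705, -0.183, 0.056], 0.93, [317.0, 168.0])]
scene star_knob [([0.572, -0.072, 0.021], 0.64, [350.0, 227.0])]
```

Run:
```python
import cv2
im=cv2.imread('pics/top.png');cv2.imwrite('pics/topc.png',cv2.resize(im[120:380,140:500],(800,578),interpolation=cv2.INTER_CUBIC))
```

```text
(no output)
```

View pics/topc.png

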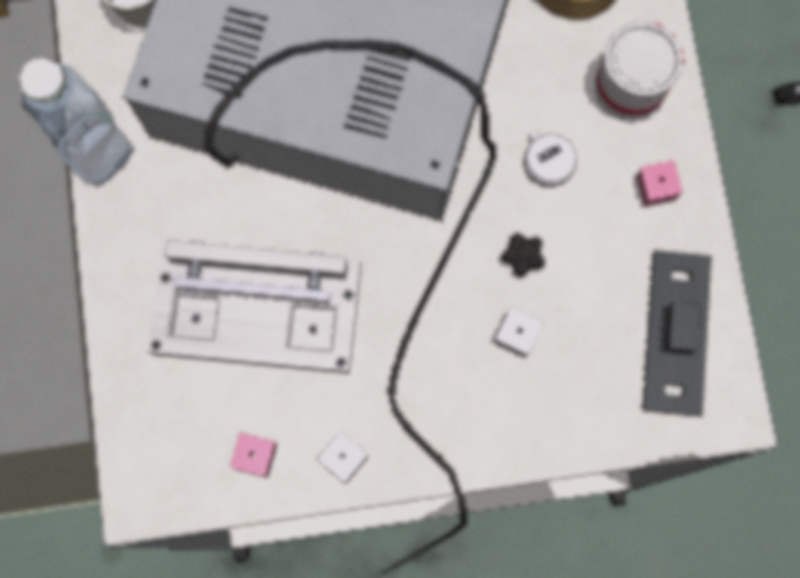

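View pics/scene.png

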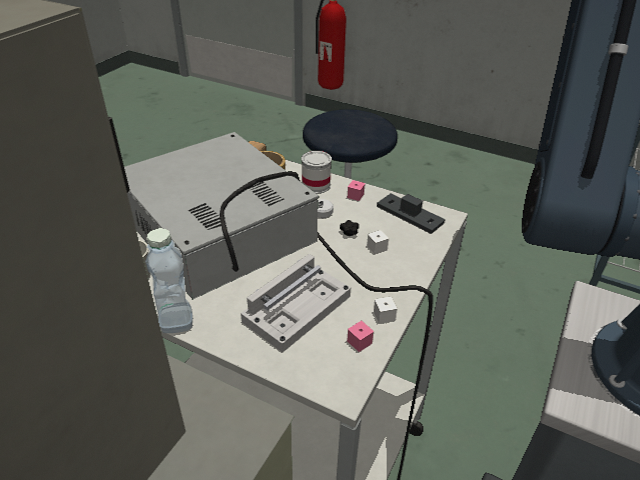

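Pale spacers are at top pixels (373,270) and (293,329). The pink look-alikes are at (255,326) and (435,200), and the bar is at (444,272). Also seen: the star knob at (373,235) and the white roll/dial near (388,191). I choose the two pale cubes.

```bash
cat >> h.py <<'E'
def wray(o,u,v,z):
    "wrist pixel -> world at height z"
    from scipy.spatial.transform import Rotation as R
    c=get_calibration('wrist');T=np.array(c['T_tool_cam']);a=np.array([(u-c['cx'])/c['fx'],(v-c['cy'])/c['fy']])
    th=np.linalg.norm(a);d=np.r_[a/max(th,1e-9)*np.sin(th),np.cos(th)]
    Rt=R.from_quat(o['tool_rot']).as_matrix();C=Rt@T[:3,3]+o['position'];w=Rt@T[:3,:3]@d
    return C+w*(z-C[2])/w[2]
def wproj(o,X):
    from scipy.spatial.transform import Rotation as R
    c=get_calibration('wrist');T=np.array(c['T_tool_cam']);Rt=R.from_quat(o['tool_rot']).as_matrix()
    p=Rt.T@(np.array(X)-o['position']);p=T[:3,:3].T@(p-T[:3,3]);th=np.arctan2(np.hypot(p[0],p[1]),p[2]);a=p[:2]/np.hypot(p[0],p[1])*th
    return a[0]*c['fx']+c['cx'],a[1]*c['fy']+c['cy']
E
python3 - <<'E'
from h import *
f=lambda x,y,z:ray('top',140+x*.45,120+y*.45,z)
L=f(196,319,.010);Rr=f(313,329,.010);print('floors',L,Rr,np.linalg.norm(L-Rr))
for n,p in dict(sA=(519,331),sB=(343,456)).items(): print(n,f(*p,.03))
for p in [(519,310),(544,322),(521,356),(494,340)]: print(f(*p,.03))
for p in [(343,434),(367,456),(345,481),(319,457)]: print(f(*p,.03))
print('bar slots',f(681,276,.01),f(673,390,.01),'grip top',f(684,325,.04))
for p in [(652,252),(711,255),(702,415),(643,411)]: print(f(*p,.01))
for p in [(166,278),(348,295),(341,363),(156,345)]: print('screws',f(*p,.022))
c=get_calibration('wrist');print(c)
E
```

```text
floors [0.56000935 0.20524442 0.01      ] [0.53707405 0.10756438 0.01      ] 0.1003365268786677
sA [ 0.50695563 -0.0638263   0.03      ]
sB [0.42526021 0.09572105 0.03      ]
[ 0.52460551 -0.06671822  0.03      ]
[ 0.51148921 -0.08582047  0.03      ]
[ 0.48586717 -0.06206115  0.03      ]
[ 0.50243679 -0.04190363  0.03      ]
[0.44305596 0.09334118 0.03      ]
[0.42242359 0.07626666 0.03      ]
[0.40495941 0.0967901  0.03      ]
[0.4272901  0.11527629 0.03      ]
bar slots [ 0.53742442 -0.21195093  0.01      ] [ 0.44152525 -0.18667052  0.01      ] grip top [ 0.49064512 -0.19927702  0.04      ]
[ 0.56190589 -0.19110501  0.01      ]
[ 0.55195796 -0.24115492  0.01      ]
[ 0.41725118 -0.2068922   0.01      ]
[ 0.42772425 -0.15832955  0.01      ]
screws [0.59643482 0.22496059 0.022     ]
screws [0.55961817 0.07387756 0.022     ]
screws [0.502849   0.08743742 0.022     ]
screws [0.54032779 0.23921409 0.022     ]
{'fx': 371.64829954431775, 'fy': 371.64829954431775, 'cx': 314.6940514040104, 'cy': 239.07948959393943, 'T_tool_cam': array([[ 5.41677201e-04, -9.66252304e-01, -2.57596955e-01,
         6.91980767e-02],
       [ 9.99999651e-01,  3.59518931e-04,  7.54244230e-04,
         5.91290469e-04],
       [-6.36179243e-04, -2.57597274e-01,  9.66252162e-01,
        -1.73628461e-01],
       [ 0.00000000e+00,  0.00000000e+00,  0.00000000e+00,
         1.00000000e+00]])}
```

```bash
python3 -m jog '[{"travel":[2,3.7,0],"twist":8.3,"grip":90},{"travel":[2,3.7,0],"twist":8.3,"grip":90},{"travel":[2,3.7,0],"twist":8.3,"grip":90},{"travel":[2,3.7,0],"twist":8.3,"grip":90},{"travel":[2,3.7,0],"twist":8.3,"grip":90},{"travel":[2,3.7,0],"twist":8.3,"grip":90},{"travel":[2,3.7,0],"twist":8.3,"grip":90}]'
python3 -m jog '[{"travel":[2,3.7,0],"twist":8.3,"grip":90},{"travel":[2,3.7,0],"twist":8.3,"grip":90},{"travel":[2,3.7,0],"twist":8.3,"grip":90},{"travel":[2,3.7,0],"twist":8.3,"grip":90},{"travel":[2,3.7,-1],"twist":8.3,"grip":90},{"travel":[2,3.7,-1],"twist":8.3,"grip":90},{"travel":[2,3.7,-1],"twist":8.3,"grip":90},{"travel":[0,0,0],"twist":0,"grip":90}]'
cat >> h.py <<'E'
def yaw(o):
    q=o['tool_rot'];return np.degrees(2*np.arctan2(q[1],q[0]))
E
python3 - <<'E'
from h import *
o=get_obs();im=snap('wrist','w1.png');print(o['position'],yaw(o),o['time'],o['ft_force'],o['grip_width'])
for t in ['spacer_a','jig']: print([(np.round(d['at'],3).tolist(),round(d['p'],2),np.round(wproj(o,d['at'])).tolist()) for d in search_frame(t,'wrist')][:5])
E
```

```text
time: 1.7
position: [0.3753, -0.3189, 0.211]
tool_rot: [0.763, 0.646, 0.0, 0.0]
ft_force: [0.5, -0.4, 0.1]
grip_width: 0.0566
time: 2.5
position: [0.5156, -0.057, 0.1797]
tool_rot: [0.353, 0.936, 0.001, -0.001]
ft_force: [0.0, -0.6, 0.2]
grip_width: 0.0566
[ 0.51558506 -0.05695617  0.17974486] 138.6682672907669 2.5 [ 0.0247623  -0.58305995  0.23406655] 0.05663580921482118
[([0.442, 0.167, 0.03], 0.91, [447.0, 7.0]), ([0.509, -0.061, 0.03], 0.83, [308.0, 219.0]), ([0.424, 0.094, 0.029], 0.63, [377.0, 35.0])]
[([0.56, 0.135, 0.02], 0.65, [497.0, 126.0])]
```

View pics/w1.png

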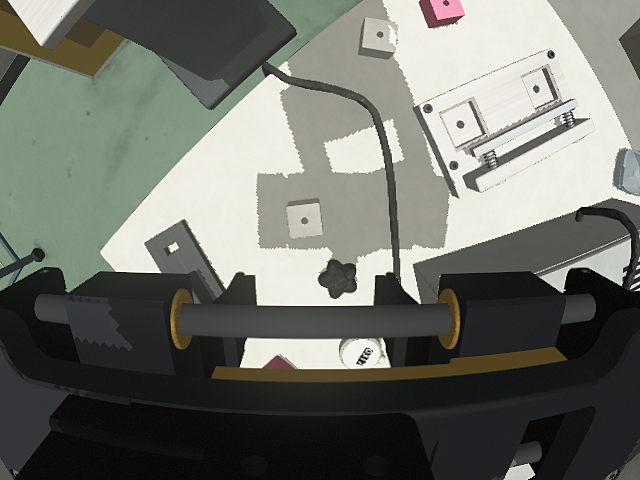

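Run:
```python
from h import *
o=get_obs()
print('bore',wray(o,305,221,.03))
P=[wray(o,*p,.03)[:2] for p in [(287,204),(318,199),(323,232),(290,237)]];print(np.mean(P,0))
for i in range(4):
  d=P[(i+1)%4]-P[i];print(np.degrees(np.arctan2(d[1],d[0]))%90,np.linalg.norm(d))
a=wray(o,460,124,.01);b=wray(o,537,89,.01);print(a,b,np.linalg.norm(a-b),np.degrees(np.arctan2(*(b-a)[1::-1])))
print('B',wray(o,379,34,.03))
```

```text
bore [ 0.50776509 -0.06878934  0.03      ]
[ 0.50551497 -0.0673964 ]
57.43329872146817 0.027794730993015073
56.90932276620638 0.030328765965574593
57.148937956438004 0.030144957518659418
52.45781642617928 0.030292031308693793
[0.53745507 0.10330676 0.01      ] [0.56302303 0.20125476 0.01      ] 0.10123009565719819 75.37019931176027
B [0.42490404 0.092034   0.03      ]
```

The wrist view shows pale spacer A at (305,220) with its bore, clear of the star knob at (339,279). B is at (379,35), the pink block at (442,10), and the jig pockets' bores at (460,124) and (537,89).

```bash
python3 -m jog '[{"travel":[-1,-0.9,-4],"twist":6,"grip":90},{"travel":[0,0,-4],"twist":0,"grip":90},{"travel":[0,0,-4],"twist":0,"grip":90},{"travel":[0,0,-2.3],"twist":0,"grip":90},{"travel":[0,0,0],"twist":0,"grip":90},{"travel":[0,0,0],"twist":0,"grip":255},{"travel":[0,0,0],"twist":0,"grip":255},{"travel":[0,0,0],"twist":0,"grip":255}]' 20
python3 -m jog '[{"travel":[0,0,0],"twist":0,"grip":255},{"travel":[0,0,2],"twist":0,"grip":255},{"travel":[0,0,4],"twist":0,"grip":255},{"travel":[0,0,4],"twist":0,"grip":255}]' 20
```

```text
time: 3.45
position: [0.5058, -0.071, 0.0394]
tool_rot: [0.307, 0.952, -0.0, 0.002]
ft_force: [0.2, -1.0, -0.5]
grip_width: 0.0399
time: 3.85
position: [0.5041, -0.0699, 0.1389]
tool_rot: [0.307, 0.952, 0.0, -0.001]
ft_force: [1.3, -0.5, -0.2]
grip_width: 0.0082
```

```bash
python3 -m jog '[{"travel":[0,0,4],"twist":0,"grip":90},{"travel":[0,0,0],"twist":0,"grip":90},{"travel":[0,0,0],"twist":0,"grip":90}]'
python3 - <<'E'
from h import *
o=get_obs();im=snap('wrist');cv2.imwrite('pics/w2.png',cv2.cvtColor(im[:300,150:600],cv2.COLOR_RGB2BGR));print(o['position'],yaw(o),o['time'],o['ft_force'],o['grip_width'])
for t in ['spacer_a']: print([(np.round(d['at'],3).tolist(),round(d['p'],2),np.round(wproj(o,d['at'])).tolist()) for d in search_frame(t,'wrist')][:5])
E
```

```text
time: 4.15
position: [0.5052, -0.0703, 0.1793]
tool_rot: [0.307, 0.952, -0.0, 0.002]
ft_force: [0.3, -0.2, -1.1]
grip_width: 0.0249
[ 0.5052034  -0.0703008   0.17931503] 144.2663174389044 4.15 [ 0.2913773  -0.21616372 -1.11007903] 0.024900928464797318
[([0.509, -0.061, 0.033], 0.66, [327.0, 219.0]), ([0.435, 0.166, 0.03], 0.6, [479.0, 18.0]), ([0.424, 0.095, 0.03], 0.58, [414.0, 43.0]), ([0.616, -0.193, 0.007], 0.47, [284.0, 361.0])]
```

View pics/w2.png

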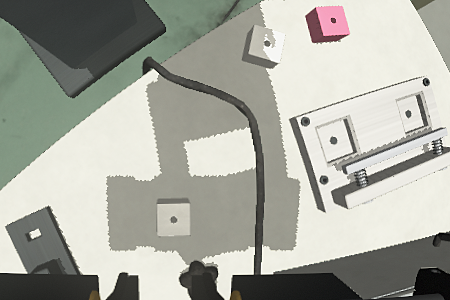

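Run:
```python
from h import *
o=get_obs();print(o['position'])
print('bore',wray(o,324,219,.03))
P=[wray(o,*p,.03)[:2] for p in [(307,199),(339,199),(340,236),(307,236)]];print(np.mean(P,0))
for i in range(4):
  d=P[(i+1)%4]-P[i];print(np.degrees(np.arctan2(d[1],d[0]))%90,np.linalg.norm(d))
a=wray(o,485,141,.01);b=wray(o,558,114,.01);print(a,b,np.linalg.norm(a-b),np.degrees(np.arctan2(*(b-a)[1::-1])))
print('B',wray(o,417,44,.03))
```

```text
[ 0.50368099 -0.06982999  0.17714348]
bore [ 0.50512253 -0.06240437  0.03      ]
[ 0.50377813 -0.06223223]
54.386423187343716 0.027924908253226192
56.64397178137528 0.03337960387002797
54.30599199526826 0.02944924023714706
54.02621487262991 0.03331301428523508
[0.53603784 0.10930754 0.01      ] [0.55832438 0.20435863 0.01      ] 0.09762889161012435 76.80428132949129
B [0.42393655 0.09625533 0.03      ]
```

```bash
python3 -m jog '[{"travel":[0,0.7,-4],"twist":0,"grip":90},{"travel":[0,0,-4],"twist":0,"grip":90},{"travel":[0,0,-4],"twist":0,"grip":90},{"travel":[0,0,-2.2],"twist":0,"grip":90},{"travel":[0,0,0],"twist":0,"grip":90},{"travel":[0,0,0],"twist":0,"grip":255},{"travel":[0,0,0],"twist":0,"grip":255},{"travel":[0,0,0],"twist":0,"grip":255}]' 20
python3 -m jog '[{"travel":[0,0,0],"twist":0,"grip":255},{"travel":[0,0,0],"twist":0,"grip":255},{"travel":[0,0,0],"twist":0,"grip":255},{"travel":[0,0,0],"twist":0,"grip":255}]' 20
```

```text
time: 5.05
position: [0.5056, -0.0636, 0.037]
tool_rot: [0.307, 0.952, -0.0, 0.001]
ft_force: [-0.1, -0.3, 0.5]
grip_width: 0.0399
time: 5.45
position: [0.5047, -0.0633, 0.036]
tool_rot: [0.307, 0.952, -0.0, 0.0]
ft_force: [-0.3, -0.2, 0.3]
grip_width: 0.0085
```

Run:
```python
from h import *
o=get_obs();im=snap('wrist');print(o['position'],o['grip_width'],wproj(o,o['position']-[0,0,.02]))
s=snap('scene')
a=im[150:390,160:480];b=cv2.resize(s[180:300,300:460],(320,240),interpolation=cv2.INTER_CUBIC)
cv2.imwrite('pics/w3.png',cv2.cvtColor(np.hstack([a,b]),cv2.COLOR_RGB2BGR))
```

```text
[ 0.50474885 -0.06330004  0.0360084 ] 0.008523850564861109 (np.float64(316.8910349518597), np.float64(271.446373516128))
```

View pics/w3.png

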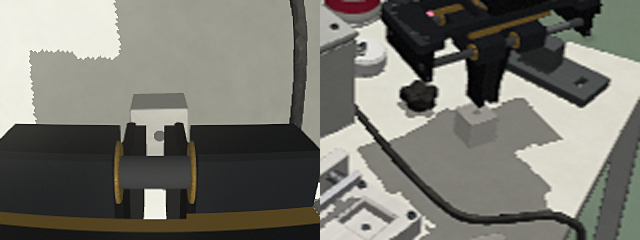

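Run:
```python
from h import *
o=get_obs();p=o['position'];print(p,o['grip_width'],o['joint_torque'].round(2) if hasattr(o['joint_torque'],'round') else o['joint_torque'])
print('bore now',wray(o,320,285,.03))
s=snap('scene');t=snap('top')
def crop(im,n,c,k,w,h):
    x0,y0=int(c[0]-w/2),int(c[1]-h/2);r=cv2.resize(im[y0:y0+h,x0:x0+w],None,fx=k,fy=k,interpolation=cv2.INTER_CUBIC)
    for X,col in [(p,(0,255,0)),(p-[0,0,.022],(255,0,0)),(p+[0,0,.05],(0,0,255))]:
        u,v=proj(n,X);cv2.circle(r,(int((u-x0)*k),int((v-y0)*k)),3,col,-1)
    return r
a=crop(s,'scene',(377,235),5,80,100);b=crop(t,'top',(373,268),5,80,100)
cv2.imwrite('pics/w4.png',cv2.cvtColor(np.hstack([a,b]),cv2.COLOR_RGB2BGR))
```

```text
[ 0.50467879 -0.06328943  0.03584062] 0.0032091409952848308 [ 0.00e+00 -3.96e+01 -7.43e+00 -1.00e-02  8.00e-02  0.00e+00]
bore now [ 0.50749997 -0.06341602  0.03      ]
```

View pics/w4.png

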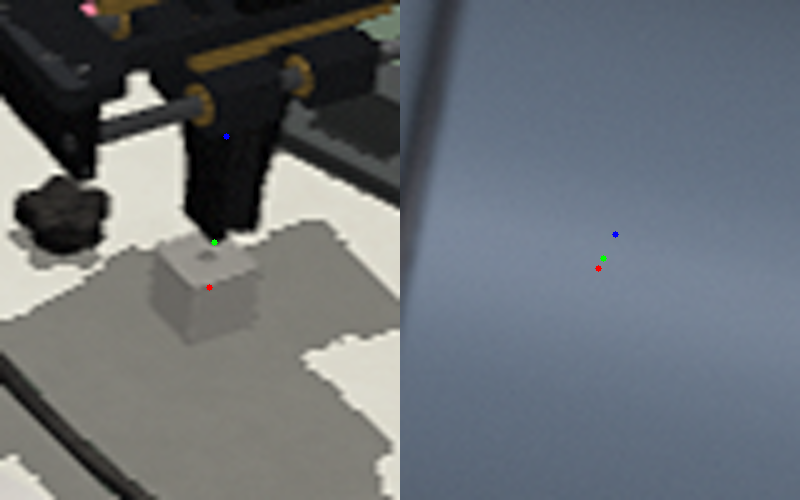

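The scene overlay shows the fingertips end at about the reported TCP height, above the block, rather than 22 mm further down. So they closed in the air over the block. I'll open and go lower, watching the force.

```bash
python3 -m jog '[{"travel":[0,0,1],"twist":0,"grip":90},{"travel":[0,0,0],"twist":0,"grip":90},{"travel":[0,0,0],"twist":0,"grip":90},{"travel":[0,0,0],"twist":0,"grip":90},{"travel":[0,0,0],"twist":0,"grip":90},{"travel":[0,0,0],"twist":0,"grip":90},{"travel":[0,0,-1.5],"twist":0,"grip":90},{"travel":[0,0,0],"twist":0,"grip":90}]' 20
python3 -m jog '[{"travel":[0,0,-0.8],"twist":0,"grip":90},{"travel":[0,0,0],"twist":0,"grip":90}]' 20
python3 -m jog '[{"travel":[0,0,-0.5],"twist":0,"grip":90},{"travel":[0,0,0],"twist":0,"grip":90}]' 20
```

```text
time: 6.45
position: [0.5036, -0.0629, 0.0297]
tool_rot: [0.307, 0.952, 0.0, -0.001]
ft_force: [-0.5, 0.2, -0.3]
grip_width: 0.0536
time: 6.65
position: [0.5042, -0.0631, 0.0221]
tool_rot: [0.307, 0.952, 0.0, -0.001]
ft_force: [0.8, -0.2, -0.2]
grip_width: 0.0558
time: 6.85
position: [0.5044, -0.0632, 0.0174]
tool_rot: [0.307, 0.952, 0.0, -0.0]
ft_force: [-0.1, -0.6, 0.1]
grip_width: 0.0563
```

```bash
python3 -m jog '[{"travel":[0,0,0],"twist":0,"grip":255},{"travel":[0,0,0],"twist":0,"grip":255},{"travel":[0,0,0],"twist":0,"grip":255},{"travel":[0,0,0],"twist":0,"grip":255},{"travel":[0,0,0],"twist":0,"grip":255},{"travel":[0,0,0],"twist":0,"grip":255},{"travel":[0,0,0],"twist":0,"grip":255},{"travel":[0,0,0],"twist":0,"grip":255}]' 20
python3 -c "
from h import *
o=get_obs();s=snap('scene');print(o['grip_width'],o['position'],o['ft_force'])
for z in (0.04,0.03,0.02,0.01,0):print(z,proj('scene',[.505,-.063,z]))
cv2.imwrite('pics/w5.png',cv2.cvtColor(cv2.resize(s[180:280,320:440],None,fx=5,fy=5,interpolation=cv2.INTER_CUBIC),cv2.COLOR_RGB2BGR))"
```

```text
time: 7.65
position: [0.5074, -0.0613, 0.0208]
tool_rot: [0.308, 0.951, 0.002, 0.003]
ft_force: [3.2, 13.0, 22.7]
grip_width: 0.0105
0.010486493339023498 [ 0.50742106 -0.06134849  0.02083337] [ 3.15475646 12.96125213 22.72247348]
0.04 (np.float64(379.9561632376284), np.float64(231.8434141843192))
0.03 (np.float64(379.5027257545026), np.float64(235.93712682606815))
0.02 (np.float64(379.05470145403996), np.float64(239.9819683110979))
0.01 (np.float64(378.61199397672976), np.float64(243.97880858986846))
0 (np.float64(378.17450923661863), np.float64(247.92849708676863))
```

View pics/w5.png

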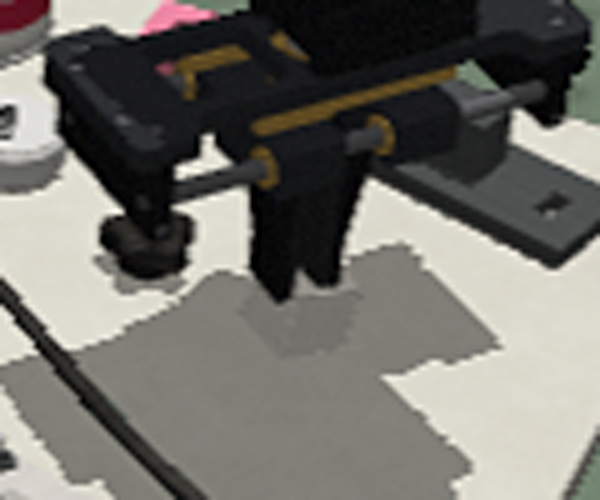

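```bash
python3 -m jog '[{"travel":[0,0,3],"twist":0,"grip":90},{"travel":[0,0,4],"twist":0,"grip":90},{"travel":[0,0,4],"twist":0,"grip":90},{"travel":[0,0,3],"twist":0,"grip":90},{"travel":[0,0,0],"twist":0,"grip":90},{"travel":[0,0,0],"twist":0,"grip":90}]' 20
python3 - <<'E'
from h import *
o=get_obs();im=snap('wrist');print(o['position'],yaw(o),o['time'],o['ft_force'],o['grip_width'])
for t in ['spacer_a']: print([(np.round(d['at'],3).tolist(),round(d['p'],2),np.round(wproj(o,d['at'])).tolist()) for d in search_frame(t,'wrist')][:5])
s=snap('scene')
def crop(im,n,c,k,w,h):
    x0,y0=int(c[0]-w/2),int(c[1]-h/2);r=cv2.resize(im[y0:y0+h,x0:x0+w],None,fx=k,fy=k,interpolation=cv2.INTER_CUBIC)
    for z,col in [(0,(0,255,0)),(-.022,(255,0,0))]:
        for j in (-1,1):
            a=np.radians(yaw(o)-90);X=o['position']+np.r_[j*.028*np.cos(a),j*.028*np.sin(a),z]
            u,v=proj(n,X);cv2.circle(r,(int((u-x0)*k),int((v-y0)*k)),3,col,-1)
    return r
a=crop(s,'scene',(380,190),3,140,150)
cv2.imwrite('pics/w6.png',cv2.cvtColor(np.hstack([a,im[100:400,150:530][:, :380],]) if a.shape[0]==300 else np.hstack([a,np.pad(im[:450,150:520],((0,0),(0,0),(0,0)))]),cv2.COLOR_RGB2BGR))
E
```

```text
time: 8.3
position: [0.5047, -0.0633, 0.1583]
tool_rot: [0.307, 0.952, -0.0, 0.001]
ft_force: [0.5, -0.4, -1.0]
grip_width: 0.0505
[ 0.50467426 -0.06327648  0.15829156] 144.2518752080406 8.3 [ 0.46437883 -0.43940948 -0.96632726] 0.05054088491043543
[([0.508, -0.065, 0.028], 0.88, [317.0, 231.0]), ([0.426, 0.093, 0.031], 0.83, [414.0, 44.0]), ([0.436, 0.167, 0.026], 0.82, [483.0, 18.0])]
```

View pics/w6.png

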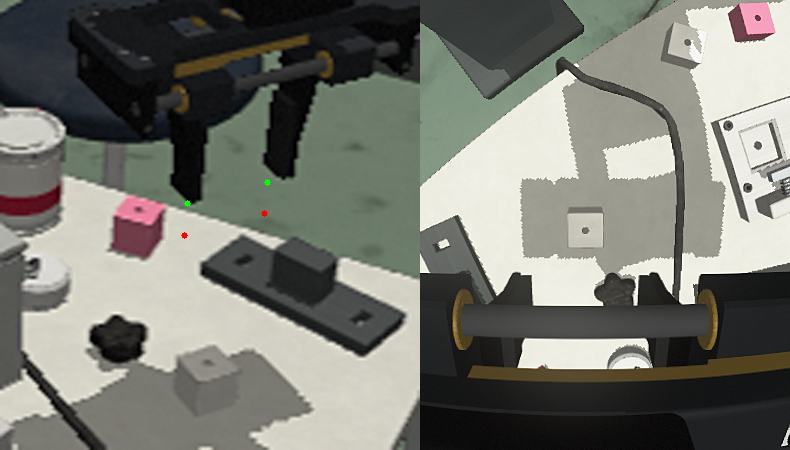

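```bash
python3 -m jog '[{"travel":[0.2,-0.1,-4.5],"twist":0,"grip":90},{"travel":[0,0,-4.5],"twist":0,"grip":90},{"travel":[0,0,-4.5],"twist":0,"grip":90},{"travel":[0,0,-1],"twist":0,"grip":90},{"travel":[0,0,0],"twist":0,"grip":90}]' 20
python3 -m jog '[{"travel":[0,0,-0.5],"twist":0,"grip":90},{"travel":[0,0,-0.2],"twist":0,"grip":90}]' 20
```

```text
time: 8.95
position: [0.5046, -0.0636, 0.0105]
tool_rot: [0.307, 0.952, 0.0, -0.003]
ft_force: [0.2, 0.0, -0.2]
grip_width: 0.0565
time: 9.15
position: [0.5079, -0.0647, 0.0071]
tool_rot: [0.307, 0.952, -0.0, 0.002]
ft_force: [-0.5, 0.0, 0.5]
grip_width: 0.0565
```

```bash
python3 -m jog '[{"travel":[0,0,0],"twist":0,"grip":255},{"travel":[0,0,0],"twist":0,"grip":255},{"travel":[0,0,0],"twist":0,"grip":255},{"travel":[0,0,0],"twist":0,"grip":255},{"travel":[0,0,0],"twist":0,"grip":255},{"travel":[0,0,0],"twist":0,"grip":255}]' 20; python3 -m jog '[{"travel":[0,0,0],"twist":0,"grip":255}]'
```

```text
time: 9.75
position: [0.5069, -0.0643, 0.0062]
tool_rot: [0.307, 0.952, -0.0, 0.0]
ft_force: [-1.0, 0.2, 5.5]
grip_width: 0.0295
time: 9.85
position: [0.5068, -0.0643, 0.0062]
tool_rot: [0.307, 0.952, -0.0, 0.0]
ft_force: [-0.9, 0.2, 5.3]
grip_width: 0.03
```

```bash
python3 -m jog '[{"travel":[0,0,3],"twist":0,"grip":255},{"travel":[0,0,4],"twist":0,"grip":255},{"travel":[0.6,3.5,2],"twist":5,"grip":255},{"travel":[0.6,3.5,0],"twist":5,"grip":255},{"travel":[0.6,3.5,0],"twist":5,"grip":255},{"travel":[0.6,3.5,0],"twist":5,"grip":255},{"travel":[0.6,3.2,0],"twist":2.5,"grip":255},{"travel":[0,0,0],"twist":0,"grip":255}]'
python3 -m jog '[{"travel":[0,0,-4],"twist":0,"grip":255},{"travel":[0,0,0],"twist":0,"grip":255},{"travel":[0,0,0],"twist":0,"grip":255}]'
python3 - <<'E'
from h import *
o=get_obs();im=snap('wrist');s=snap('scene');p=o['position'];print(p,yaw(o),o['ft_force'],o['grip_width'])
np.save('im.npy',im)
c=(300,285);k=4;a=cv2.resize(s[210:360,220:370],None,fx=4,fy=4,interpolation=cv2.INTER_CUBIC)
b=cv2.resize(im[100:400,215:415],None,fx=1,fy=1)
b=cv2.resize(im[130:330,280:480] if 0 else im[150:350,250:450],(600,600))[:, :400] if 0 else cv2.resize(im[160:310,265:365],(400,600),interpolation=cv2.INTER_CUBIC)
cv2.imwrite('pics/w7.png',cv2.cvtColor(np.hstack([a[:,200:600],b]),cv2.COLOR_RGB2BGR))
J=np.array([.548,.1565]);y=np.radians(-13.2);R=np.array([[np.cos(y),-np.sin(y)],[np.sin(y),np.cos(y)]])
for q in [(-17.5,-67.5),(17.5,-67.5),(17.5,-32.5),(-17.5,-32.5)]: 
  X=np.r_[J+R@np.array(q)/1e3,.022];print(q,np.round(proj('scene',X)),np.round(wproj(o,X)))
E
```

```text
time: 10.65
position: [0.5368, 0.1112, 0.0955]
tool_rot: [0.113, 0.994, 0.001, 0.0]
ft_force: [0.5, -1.3, -0.7]
grip_width: 0.0297
time: 10.95
position: [0.5353, 0.1071, 0.055]
tool_rot: [0.116, 0.993, -0.0, -0.002]
ft_force: [0.1, -0.7, -0.8]
grip_width: 0.0297
[0.53528105 0.10708403 0.05500908] 166.6987775042253 [ 0.12015299 -0.6707479  -0.76800304] 0.029704146366681977
(-17.5, -67.5) [338. 287.] [288. 238.]
(17.5, -67.5) [323. 278.] [289. 294.]
(17.5, -32.5) [309. 288.] [347. 294.]
(-17.5, -32.5) [325. 298.] [349. 238.]
```

View pics/w7.png

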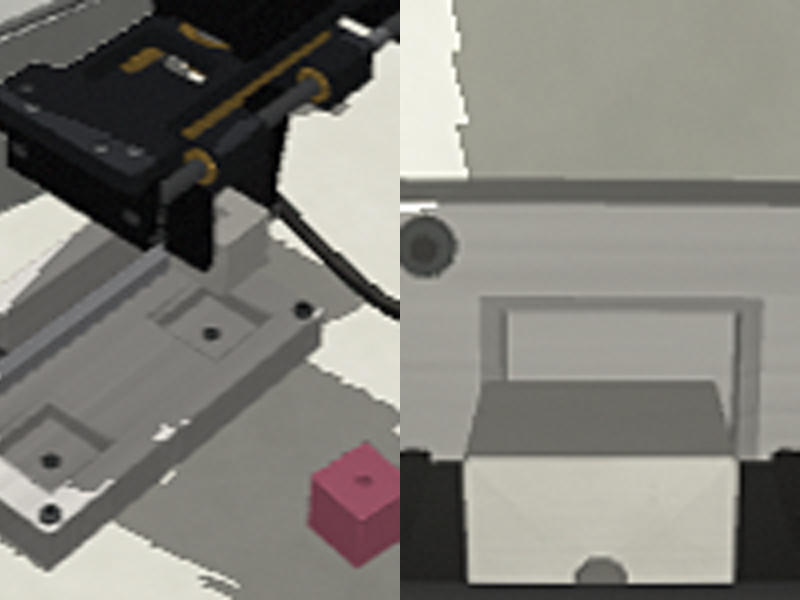

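Run:
```python
from h import *
o=get_obs()
y=np.radians(-13.2);R=np.array([[np.cos(y),-np.sin(y)],[np.sin(y),np.cos(y)]])
J=np.array([.548,.1565])
f=lambda x,v,z:(R.T@(wray(o,265+(x-400)/4,160+v/4,z)[:2]-J)*1e3).round(1)
print('tcp',(R.T@(o['position'][:2]-J)*1e3).round(1))
print('mouth',f(482,298,.022),f(762,298,.022),'inner',f(505,310,.02),f(738,310,.02),'floor',f(507,312,.01),f(735,312,.01))
print('blockbottom',f(488,380,.049),f(716,380,.049),'blocktop',f(467,457,.079),f(736,457,.079),'bore',f(600,575,.079))
print('jigedge',f(420,200,.022),f(780,205,.022),'screw',f(425,246,.022))
```

```text
tcp [  0.7 -50.6]
mouth [-17.1 -68.7] [-17.1 -28.1] inner [-14.8 -65.5] [-14.8 -31.3] floor [-11.9 -65.8] [-11.8 -30.8]
blockbottom [-13.2 -65.9] [-13.2 -36.7] blocktop [-13.8 -66. ] [-13.8 -36.8] bore [  0.2 -51.6]
jigedge [-31.6 -77.3] [-30.8 -25.8] screw [-24.9 -76.7]
```

```bash
python3 -m jog '[{"travel":[0.24,0.25,-2],"twist":0,"grip":255},{"travel":[0,0,0],"twist":0,"grip":255},{"travel":[0,0,-1],"twist":0,"grip":255},{"travel":[0,0,0],"twist":0,"grip":255}]'
python3 -m jog '[{"travel":[0,0,-0.6],"twist":0,"grip":255},{"travel":[0,0,0],"twist":0,"grip":255}]'
```

```text
time: 11.45
position: [0.5398, 0.11, 0.0264]
tool_rot: [0.116, 0.993, 0.0, 0.001]
ft_force: [1.2, -0.1, 1.1]
grip_width: 0.03
time: 11.65
position: [0.5377, 0.1105, 0.021]
tool_rot: [0.115, 0.993, 0.0, -0.001]
ft_force: [-3.0, 2.0, 8.0]
grip_width: 0.0295
```

```bash
python3 -m jog '[{"travel":[0,0,0.1],"twist":0,"grip":140},{"travel":[0,0,0],"twist":0,"grip":90},{"travel":[0,0,0],"twist":0,"grip":90},{"travel":[0,0,0],"twist":0,"grip":90},{"travel":[0,0,0],"twist":0,"grip":90},{"travel":[0,0,3],"twist":0,"grip":90},{"travel":[0,0,4],"twist":0,"grip":90},{"travel":[0,0,4],"twist":0,"grip":90}]'
python3 - <<'E'
from h import *
o=get_obs();im=snap('wrist');print(o['position'],o['grip_width'])
print([(np.round(d['at'],3).tolist(),round(d['p'],2),np.round(wproj(o,d['at'])).tolist()) for d in search_frame('spacer_a','wrist')][:5])
snap('scene','s8.png');print([(np.round(d['at'],3).tolist(),round(d['p'],2)) for d in search_frame('spacer_a','scene')][:5])
cv2.imwrite('pics/w8.png',cv2.cvtColor(im,cv2.COLOR_RGB2BGR))
E
```

```text
time: 12.45
position: [0.5383, 0.1102, 0.1312]
tool_rot: [0.115, 0.993, -0.0, -0.001]
ft_force: [0.5, -1.1, 0.6]
grip_width: 0.0562
[0.5383439  0.11015886 0.13122845] 0.056159832899598125
[([0.423, 0.099, 0.028], 0.97, [266.0, 91.0]), ([0.535, 0.111, 0.04], 0.72, [316.0, 235.0]), ([0.437, 0.176, 0.032], 0.56, [372.0, 86.0]), ([0.475, -0.186, 0.008], 0.54, [26.0, 237.0])]
[([0.435, 0.177, 0.028], 0.97), ([0.536, 0.118, 0.039], 0.89), ([0.421, 0.104, 0.03], 0.7)]
```

```bash
python3 -m jog '[{"travel":[-2.3,-0.3,1],"twist":-7.5,"grip":90},{"travel":[-2.3,-0.3,1],"twist":-7.5,"grip":90},{"travel":[-2.3,-0.3,1],"twist":-7.5,"grip":90},{"travel":[-2.3,-0.3,0],"twist":-7.5,"grip":90},{"travel":[-2.3,-0.3,0],"twist":-7.5,"grip":90},{"travel":[0,0,0],"twist":0,"grip":90},{"travel":[0,0,0],"twist":0,"grip":90}]'
python3 - <<'E'
from h import *
o=get_obs();im=snap('wrist');print(o['position'],yaw(o),o['grip_width'])
print([(np.round(d['at'],3).tolist(),round(d['p'],2),np.round(wproj(o,d['at'])).tolist()) for d in search_frame('spacer_a','wrist')][:5])
cv2.imwrite('pics/w9.png',cv2.cvtColor(np.hstack([cv2.resize(im[150:300,240:400],(480,450)),cv2.resize(im[120:340,400:560],(327,450))])[:,:800],cv2.COLOR_RGB2BGR))
E
```

```text
time: 13.35
position: [0.4241, 0.0952, 0.16]
tool_rot: [0.428, 0.904, -0.0, -0.0]
ft_force: [-0.1, -0.5, 0.0]
grip_width: 0.0566
[0.42405163 0.09521002 0.15998795] 129.36498565591933 0.05657808610452437
[([0.531, 0.114, 0.043], 0.87, [424.0, 290.0]), ([0.435, 0.174, 0.032], 0.82, [388.0, 163.0]), ([0.422, 0.102, 0.031], 0.63, [320.0, 219.0])]
```

View pics/w9.png

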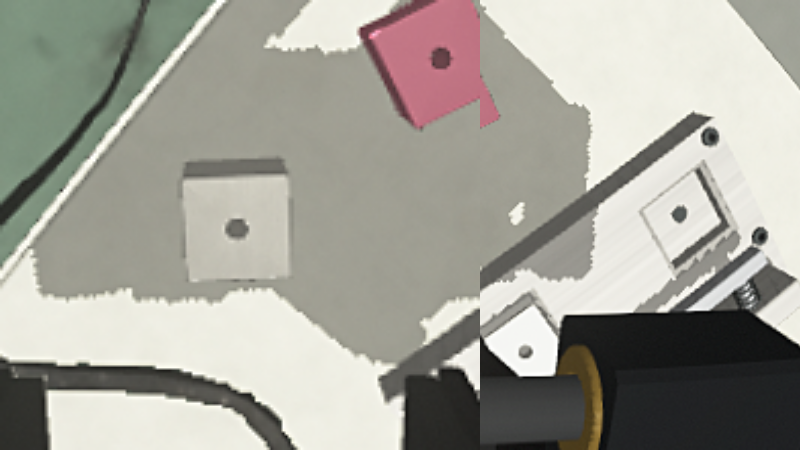

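Run:
```python
from h import *
o=get_obs()
b=wray(o,319,226.3,.03);print('B',b,b-o['position'])
P=[wray(o,240+x/3,150+v/3,.03)[:2] for x,v in [(183,178),(288,174),(290,276),(190,280)]];print(np.mean(P,0))
for i in range(4):
  d=P[(i+1)%4]-P[i];print(np.degrees(np.arctan2(d[1],d[0]))%90,np.linalg.norm(d))
L=wray(o,497.4,224,.01);A=wray(o,422,292,.04);print('L',L,'A',A,np.linalg.norm((L-A)[:2]),np.degrees(np.arctan2(*(L-A)[1::-1])))
```

```text
B [0.42763369 0.09661018 0.03      ] [ 0.00208867  0.00142056 -0.13035895]
[0.42755055 0.09705913]
41.60882919295558 0.029105314106676626
41.24088761314314 0.0293185436518669
41.72604713625853 0.02834067616487663
42.73295571298365 0.029381574322917804
L [0.56300655 0.20596673 0.01      ] A [0.53416363 0.11049054 0.04      ] 0.099737741445499 73.19067321621847
```

```bash
python3 -m jog '[{"travel":[0.3,0.1,-4.5],"twist":2.2,"grip":90},{"travel":[0,0,-4.5],"twist":0,"grip":90},{"travel":[0,0,-4.5],"twist":0,"grip":90},{"travel":[0,0,-1.8],"twist":0,"grip":90},{"travel":[0,0,0],"twist":0,"grip":90},{"travel":[0,0,0],"twist":0,"grip":255},{"travel":[0,0,0],"twist":0,"grip":255},{"travel":[0,0,0],"twist":0,"grip":255}]' 20
python3 -m jog '[{"travel":[0,0,0],"twist":0,"grip":255},{"travel":[0,0,0],"twist":0,"grip":255},{"travel":[0,0,0],"twist":0,"grip":255},{"travel":[0,0,0],"twist":0,"grip":255}]' 20
```

```text
time: 14.25
position: [0.4283, 0.0963, 0.009]
tool_rot: [0.411, 0.912, 0.001, 0.002]
ft_force: [-0.2, 0.8, 0.2]
grip_width: 0.0398
time: 14.65
position: [0.4278, 0.0963, 0.0088]
tool_rot: [0.411, 0.912, 0.0, 0.001]
ft_force: [-0.0, -0.1, 7.3]
grip_width: 0.0296
```

```bash
python3 -m jog '[{"travel":[0,0,4],"twist":0,"grip":255},{"travel":[0,0,4],"twist":0,"grip":255},{"travel":[2.72,2.22,1],"twist":7,"grip":255},{"travel":[2.72,2.22,0],"twist":7,"grip":255},{"travel":[2.72,2.22,0],"twist":7,"grip":255},{"travel":[2.72,2.22,0],"twist":7,"grip":255},{"travel":[2.72,2.22,0],"twist":6.8,"grip":255},{"travel":[0,0,0],"twist":0,"grip":255}]'
python3 -m jog '[{"travel":[0,0,-4],"twist":0,"grip":255},{"travel":[0,0,0],"twist":0,"grip":255},{"travel":[0,0,0],"twist":0,"grip":255},{"travel":[0,0,0],"twist":0,"grip":255}]'
python3 - <<'E'
from h import *
o=get_obs();im=snap('wrist');p=o['position'];print(p,yaw(o),o['ft_force'],o['grip_width'])
cv2.imwrite('pics/w10.png',cv2.cvtColor(cv2.resize(im[170:320,200:400],(800,600),interpolation=cv2.INTER_CUBIC),cv2.COLOR_RGB2BGR))
E
```

```text
time: 15.45
position: [0.5676, 0.2099, 0.0985]
tool_rot: [0.118, 0.993, 0.001, 0.004]
ft_force: [0.0, -0.9, -0.3]
grip_width: 0.0296
time: 15.85
position: [0.5632, 0.207, 0.0589]
tool_rot: [0.12, 0.993, 0.0, 0.001]
ft_force: [0.6, -0.4, 0.2]
grip_width: 0.0292
[0.56322315 0.20695649 0.05894062] 166.2084887234998 [ 0.59017164 -0.42379158  0.20972389] 0.02919512355172226
```

View pics/w10.png

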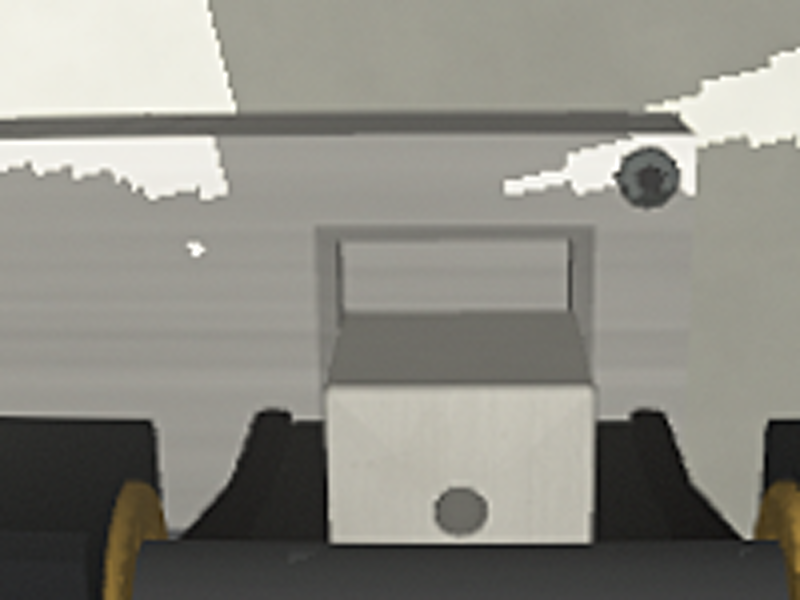

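Run:
```python
from h import *
o=get_obs()
y=np.radians(-13.8);R=np.array([[np.cos(y),-np.sin(y)],[np.sin(y),np.cos(y)]])
J=o['position'][:2]
f=lambda x,v,z:(R.T@(wray(o,200+x/4,170+v/4,z)[:2]-J)*1e3).round(1)
print('mouth',f(317,228,.022),f(594,228,.022),'floor',f(342,242,.01),f(570,241,.01))
zb=o['position'][2]-.0085
print('blockbottom',f(341,312,zb),f(576,312,zb),'blocktop',f(328,386,zb+.03),f(594,386,zb+.03),'bore',f(460,511,zb+.03))
print('jigedge',f(5,137,.022),f(690,133,.022),'screw',f(650,178,.022))
print(R)
```

```text
mouth [-21.6 -21.8] [-21.7  18.6] floor [-16.6 -19.2] [-16.8  16.1]
blockbottom [-17.4 -16.2] [-17.4  13.8] blocktop [-17.8 -15.3] [-17.8  13.5] bore [-3.1 -1. ]
jigedge [-35.7 -68.4] [-35.8  32.3] screw [-29.2  26.6]
[[ 0.97113428  0.23853346]
 [-0.23853346  0.97113428]]
```

```bash
python3 -m jog '[{"travel":[0.1,-0.08,-2],"twist":0,"grip":255},{"travel":[0,0,0],"twist":0,"grip":255},{"travel":[0,0,-1],"twist":0,"grip":255},{"travel":[0,0,0],"twist":0,"grip":255}]'
python3 -m jog '[{"travel":[0,0,-0.7],"twist":0,"grip":255},{"travel":[0,0,0],"twist":0,"grip":255}]'
```

```text
time: 16.3
position: [0.5636, 0.2063, 0.0275]
tool_rot: [0.12, 0.993, -0.0, -0.0]
ft_force: [-0.2, 0.3, -0.6]
grip_width: 0.0301
time: 16.5
position: [0.5636, 0.2064, 0.0203]
tool_rot: [0.12, 0.993, -0.0, -0.0]
ft_force: [0.4, -0.7, -1.1]
grip_width: 0.0298
```

```bash
python3 -m jog '[{"travel":[0,0,-0.1],"twist":0,"grip":255},{"travel":[0,0,0],"twist":0,"grip":90},{"travel":[0,0,0],"twist":0,"grip":90},{"travel":[0,0,0],"twist":0,"grip":90},{"travel":[0,0,0],"twist":0,"grip":90},{"travel":[0,0,3],"twist":0,"grip":90},{"travel":[0,0,4],"twist":0,"grip":90},{"travel":[0,0,4],"twist":0,"grip":90}]'
python3 - <<'E'
from h import *
o=get_obs();im=snap('wrist');p=o['position'];print(p,yaw(o),o['ft_force'],o['grip_width'])
snap('scene','s11.png')
for n in ['wrist','scene']: print([(np.round(d['at'],3).tolist(),round(d['p'],2)) for d in search_frame('spacer_a',n)][:5])
print(proj('scene',[.5614,.2058,.04]),proj('scene',[.5376,.1087,.04]))
cv2.imwrite('pics/w11.png',cv2.cvtColor(im,cv2.COLOR_RGB2BGR))
E
```

```text
time: 17.3
position: [0.5634, 0.2063, 0.1304]
tool_rot: [0.12, 0.993, -0.0, -0.001]
ft_force: [2.0, -0.6, -0.2]
grip_width: 0.0562
[0.56342501 0.20631461 0.13042199] 166.24452046308826 [ 2.04481394 -0.55993833 -0.24520825] 0.056231368347805226
[([0.536, 0.113, 0.039], 0.88), ([0.437, 0.178, 0.028], 0.63), ([0.555, 0.208, 0.042], 0.59)]
[([0.437, 0.18, 0.028], 0.95), ([0.536, 0.117, 0.042], 0.94), ([0.619, -0.196, 0.023], 0.69), ([0.559, 0.211, 0.04], 0.66), ([0.483, -0.189, 0.01], 0.44)]
(np.float64(282.00471315769823), np.float64(311.74476706073324)) (np.float64(323.17185309622334), np.float64(280.2728168390984))
```

```bash
python3 -m jog '[{"travel":[-0.8,-4.5,1],"twist":-1,"grip":90},{"travel":[-0.8,-4.5,1],"twist":0,"grip":90},{"travel":[-0.8,-4.5,1],"twist":0,"grip":90},{"travel":[-0.8,-4.5,0],"twist":0,"grip":90},{"travel":[-0.8,-4.5,0],"twist":0,"grip":90},{"travel":[-0.8,-4.5,0],"twist":0,"grip":90},{"travel":[-0.8,-4.5,0],"twist":0,"grip":90},{"travel":[-0.8,-4.5,0],"twist":0,"grip":90}]'
python3 -m jog '[{"travel":[-0.9,-4.5,0],"twist":0,"grip":90},{"travel":[0,0,0],"twist":0,"grip":90},{"travel":[0,0,0],"twist":0,"grip":90},{"travel":[0,0,0],"twist":0,"grip":90}]'
python3 - <<'E'
from h import *
im=cv2.imread('pics/top.png');g=cv2.cvtColor(im,cv2.COLOR_BGR2GRAY)
m=(g<90).astype(np.uint8);n,l,st,c=cv2.connectedComponentsWithStats(m);k=l[272,436] or l[262,436];print(st[k])
cs,_=cv2.findContours((l==k).astype(np.uint8),cv2.RETR_CCOMP,cv2.CHAIN_APPROX_NONE)
for q in cs:
  if len(q)>8:
    M=q[:,0].mean(0);r=cv2.minAreaRect(q);print(len(q),ray('top',*r[0],.01),r)
r=cv2.minAreaRect(max(cs,key=len));B=np.array([ray('top',*p,.01)[:2] for p in cv2.boxPoints(r)]);print(B.mean(0));[print(np.degrees(np.arctan2(*(B[(i+1)%4]-B[i])[::-1]))%90,np.linalg.norm(B[(i+1)%4]-B[i])) for i in range(4)]
f=lambda x,y,z:ray('top',140+x*.45,120+y*.45,z)
y=np.radians(-13.8);R=np.array([[np.cos(y),-np.sin(y)],[np.sin(y),np.cos(y)]])
for H in (.07,.09,.11):
  print(H,[(R.T@(f(*p,h)[:2]-[.5495,.1573])*1e3).round() for p,h in [((450,192),H),((442,218),0),((130,97),H),((150,135),0)]])
o=get_obs();im=snap('wrist','w12.png');p=o['position'];print(p,yaw(o),o['ft_force'],o['grip_width'])
for t in ['locating_bar','bar_grip']: print([(np.round(d['at'],3).tolist(),round(d['p'],2),np.round(wproj(o,d['at'])).tolist()) for d in search_frame(t,'wrist')][:3])
for a in (-50,50):
  print(wproj(o,[.4895+a/1e3*np.cos(-.258),-.1993+a/1e3*np.sin(-.258),.01]))
E
```

```text
time: 18.3
position: [0.4982, -0.1546, 0.158]
tool_rot: [0.128, 0.992, 0.001, -0.002]
ft_force: [0.5, 0.1, 1.0]
grip_width: 0.0563
time: 18.7
position: [0.4901, -0.197, 0.1586]
tool_rot: [0.128, 0.992, 0.001, -0.001]
ft_force: [-0.3, -0.3, 0.3]
grip_width: 0.0563
[ 431  234   26   71 1144]
224 [ 0.49054014 -0.19767453  0.01      ] ((443.7145690917969, 269.1751403808594), (23.982398986816406, 69.0821762084961), 3.6913864612579346)
44 [ 0.49091897 -0.2040919   0.01      ] ((447.00006103515625, 268.5000305175781), (12.020814895629883, 9.192387580871582), 45.0)
29 [ 0.5380709  -0.21022284  0.01      ] ((445.5, 244.0), (11.0, 8.0), 0.0)
[ 0.4913816  -0.19788677]
75.823320651799 0.13326624925028696
77.95412098324778 0.0459962864303878
75.31518739648834 0.13326702275334526
78.01600914879258 0.04481541967614056
0.07 [array([ 115., -156.]), array([ 110., -152.]), array([171., 118.]), array([161., 114.])]
0.09 [array([ 109., -156.]), array([ 110., -152.]), array([164., 113.]), array([161., 114.])]
0.11 [array([ 103., -156.]), array([ 110., -152.]), array([157., 108.]), array([161., 114.])]
[ 0.49008825 -0.19704489  0.15859362] 165.2734497470168 [-0.33108872 -0.34431492  0.32294556] 0.0563361203008991
[([0.485, -0.199, 0.01], 0.92, [313.0, 218.0])]
[([0.482, -0.196, 0.012], 0.68, [315.0, 215.0])]
(np.float64(313.23956778175153), np.float64(166.5031782686833))
(np.float64(313.17115631786965), np.float64(275.8701537596294))
```

Run:
```python
from h import *
o=get_obs();g=cv2.cvtColor(cv2.imread('pics/w12.png'),cv2.COLOR_BGR2GRAY)
for r in (166,180,190): print(r,g[r,255:375:3].tolist())
print(g[130:290:4,313].tolist()); print(g[205,255:375:3].tolist(),g[225,255:375:3].tolist(),g[245,255:375:3].tolist())
```

```text
166 [239, 239, 240, 240, 241, 240, 240, 239, 238, 251, 113, 117, 114, 113, 113, 115, 121, 242, 238, 238, 236, 238, 140, 114, 113, 113, 111, 111, 108, 153, 157, 155, 154, 153, 153, 154, 152, 154, 153, 154]
180 [241, 239, 240, 240, 239, 240, 241, 240, 241, 249, 107, 115, 110, 110, 110, 111, 110, 111, 110, 110, 114, 111, 112, 110, 109, 108, 112, 74, 73, 161, 155, 156, 152, 152, 154, 152, 153, 153, 128, 237]
190 [243, 243, 242, 242, 240, 240, 240, 240, 240, 248, 103, 112, 111, 110, 108, 110, 109, 108, 110, 108, 113, 107, 109, 109, 109, 71, 76, 75, 69, 156, 151, 153, 153, 152, 153, 154, 189, 234, 236, 237]
[240, 240, 238, 237, 98, 114, 114, 114, 93, 237, 244, 108, 110, 109, 110, 109, 73, 73, 74, 53, 72, 73, 72, 71, 72, 70, 69, 71, 69, 68, 67, 62, 66, 67, 66, 67, 141, 39, 96, 98]
[156, 157, 158, 158, 159, 158, 157, 158, 155, 159, 76, 78, 77, 76, 75, 55, 54, 54, 55, 52, 55, 53, 54, 52, 71, 70, 71, 72, 65, 157, 153, 153, 152, 153, 154, 154, 154, 152, 152, 151] [155, 154, 155, 155, 156, 156, 155, 154, 154, 154, 81, 73, 73, 72, 63, 73, 71, 71, 72, 70, 71, 70, 70, 73, 63, 68, 69, 66, 62, 156, 153, 151, 150, 151, 151, 152, 152, 152, 152, 151] [154, 155, 157, 155, 155, 155, 154, 156, 154, 154, 103, 69, 70, 70, 62, 68, 68, 68, 70, 69, 69, 68, 68, 69, 63, 66, 66, 65, 59, 153, 150, 151, 152, 150, 152, 153, 152, 154, 153, 153]
```

Run:
```python
from h import *
o=get_obs();p=o['position'];print(p)
a=np.radians(yaw(o));t=np.array([np.cos(a),np.sin(a)]);n=np.array([np.sin(a),-np.cos(a)])
for nm,u,v,z in [('slot',313,168,.01),('end',312.5,145,.01),('edgeL',284,190,.01),('edgeR',342,190,.01),('edgeL',284,225,.01),('edgeR',342,225,.01),('gripL',298.5,235,.04),('gripR',326.5,235,.04)]:
  w=wray(o,u,v,z)[:2]-p[:2];print(nm,(w@t*1e3).round(1),(w@n*1e3).round(1))
```

```text
[ 0.49091978 -0.19683483  0.15936068]
slot 48.4 -2.6
end 68.4 -3.1
edgeL 29.1 -28.0
edgeR 29.1 22.8
edgeL -2.3 -28.5
edgeR -2.3 23.2
gripL -3.9 -14.3
gripR -3.9 8.5
```

```bash
python3 -m jog '[{"travel":[0.1,-0.3,-4.5],"twist":0,"grip":90},{"travel":[0,0,-4.5],"twist":0,"grip":90},{"travel":[0,0,-4.5],"twist":0,"grip":90},{"travel":[0,0,-0.9],"twist":0,"grip":90},{"travel":[0,0,0],"twist":0,"grip":90},{"travel":[0,0,0],"twist":0,"grip":90}]' 45
python3 -m jog '[{"travel":[0,0,0],"twist":0,"grip":255},{"travel":[0,0,0],"twist":0,"grip":255},{"travel":[0,0,0],"twist":0,"grip":255},{"travel":[0,0,0],"twist":0,"grip":255},{"travel":[0,0,0],"twist":0,"grip":255},{"travel":[0,0,0],"twist":0,"grip":255},{"travel":[0,0,0],"twist":0,"grip":255},{"travel":[0,0,0],"twist":0,"grip":255}]' 45
```

```text
time: 19.45
position: [0.4933, -0.2017, 0.0172]
tool_rot: [0.128, 0.992, -0.001, 0.001]
ft_force: [0.9, -0.6, 0.7]
grip_width: 0.0564
time: 20.25
position: [0.4922, -0.2013, 0.0162]
tool_rot: [0.128, 0.992, 0.0, 0.0]
ft_force: [1.1, 2.2, 6.2]
grip_width: 0.0232
```

```bash
python3 -m jog '[{"travel":[0,0,2],"twist":0,"grip":255},{"travel":[0,0,3],"twist":0,"grip":255},{"travel":[0,0,3],"twist":0,"grip":255},{"travel":[0.4,3,0],"twist":-8,"grip":255},{"travel":[0.4,3,0],"twist":-8,"grip":255},{"travel":[0.4,3,0],"twist":-8,"grip":255},{"travel":[0.4,3,0],"twist":-8,"grip":255},{"travel":[0.4,3,0],"twist":-8,"grip":255}]'
python3 -m jog '[{"travel":[0.4,3,0],"twist":-8,"grip":255},{"travel":[0.4,3,0],"twist":-8,"grip":255},{"travel":[0.4,3,0],"twist":-8,"grip":255},{"travel":[0.4,3,0],"twist":-8,"grip":255},{"travel":[0.4,3,0],"twist":-8,"grip":255},{"travel":[0.4,3,0],"twist":-8,"grip":255},{"travel":[0.15,3.07,0],"twist":-1.1,"grip":255},{"travel":[0,0,0],"twist":0,"grip":255}]'
python3 -m jog '[{"travel":[0,0,0],"twist":0,"grip":255},{"travel":[0,0,0],"twist":0,"grip":255},{"travel":[0,0,0],"twist":0,"grip":255}]'
python3 - <<'E'
from h import *
o=get_obs();p=o['position'];print(p,yaw(o),o['ft_force'],o['grip_width'])
snap('wrist','w13.png');snap('scene','s13.png')
y=np.radians(-13.8);R=np.array([[np.cos(y),-np.sin(y)],[np.sin(y),np.cos(y)]]);print('jig',R.T@(p[:2]-[.5495,.1573])*1e3)
for t in ['locating_bar','spacer_a']: print([(np.round(d['at'],3).tolist(),round(d['p'],2),np.round(wproj(o,d['at'])).tolist()) for d in search_frame(t,'wrist')][:4])
E
```

```text
time: 21.05
position: [0.5114, -0.0505, 0.0951]
tool_rot: [0.462, 0.887, -0.0, -0.001]
ft_force: [0.6, -0.6, -2.1]
grip_width: 0.0236
time: 21.85
position: [0.537, 0.1623, 0.095]
tool_rot: [0.786, 0.618, -0.0, -0.0]
ft_force: [-0.4, 0.0, -1.7]
grip_width: 0.0235
time: 22.15
position: [0.5373, 0.158, 0.0955]
tool_rot: [0.788, 0.616, -0.0, -0.0]
ft_force: [0.0, -0.3, -3.0]
grip_width: 0.0236
[0.53731828 0.15798925 0.09546914] 76.07145580348306 [ 0.01546978 -0.33335188 -3.03183173] 0.02360808541752898
jig [-11.99449628  -2.23639669]
[([0.543, 0.19, 0.089], 0.66, [311.0, 218.0])]
[([0.443, 0.18, 0.033], 0.76, [176.0, 250.0]), ([0.552, 0.204, 0.04], 0.56, [321.0, 176.0])]
```

Run:
```python
import cv2,numpy as np
w=cv2.imread('pics/w13.png');s=cv2.imread('pics/s13.png')
a=cv2.resize(w[100:300,210:410],(400,400),interpolation=cv2.INTER_CUBIC);b=cv2.resize(s[220:370,220:370],(400,400),interpolation=cv2.INTER_CUBIC)
w2=cv2.imread('pics/w11.png');s2=cv2.imread('pics/s11.png')
c=np.hstack([cv2.resize(w2[140:290,215:415],(266,200)),cv2.resize(s2[240:340,240:373],(266,200)),np.zeros((200,268,3),np.uint8)])
cv2.imwrite('pics/v12.png',np.vstack([np.hstack([a,b]),c]))
```

```text
(no output)
```

View pics/v12.png

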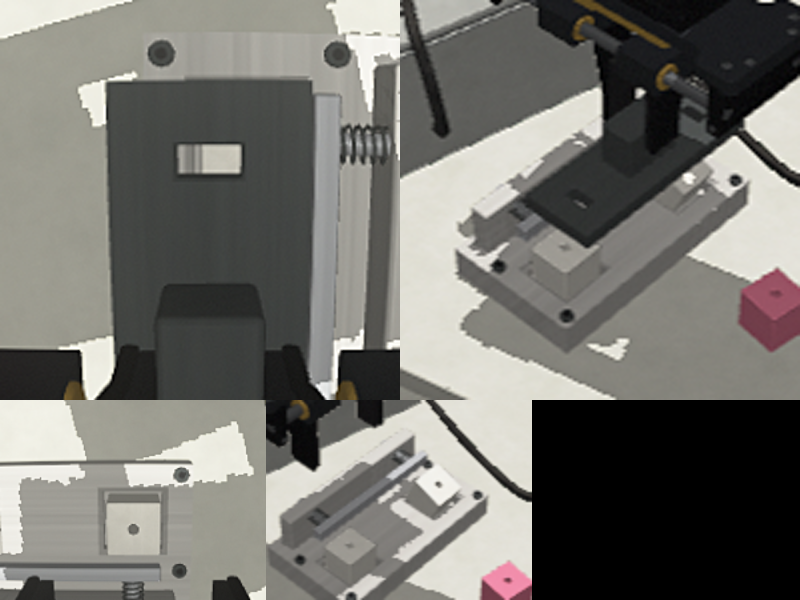

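Run:
```python
from h import *
y=np.radians(-13.8);R=np.array([[np.cos(y),-np.sin(y)],[np.sin(y),np.cos(y)]]);J=np.array([.5495,.1573])
for s in (50,-50):
  for z in (.04,.022):
    print(s,z,[np.round(proj('scene',np.r_[J+R@np.array([a,s+b])/1e3,z]),1).tolist() for a,b in [(15,15),(15,-15),(-15,-15),(-15,15)]])
g=cv2.cvtColor(cv2.imread('pics/s11.png'),cv2.COLOR_BGR2GRAY)
print('A');print(g[266:304:1,306:346:1][::2,::2])
```

```text
50 0.04 [[268.7, 312.2], [281.9, 302.3], [295.2, 311.4], [282.0, 321.6]]
50 0.022 [[269.2, 319.9], [282.2, 309.9], [295.3, 319.0], [282.3, 329.3]]
-50 0.04 [[310.8, 280.6], [322.4, 271.9], [335.5, 280.0], [324.0, 289.0]]
-50 0.022 [[310.7, 288.2], [322.2, 279.5], [335.1, 287.5], [323.7, 296.6]]
A
[[154  78  60  91 177 205 203 217 225 223 224 222 224 223 224 223 222 234
   27  44]
 [119 118 118  97 205 208 179 145 227 224 224 223 222 222 222 224 221 223
  232  29]
 [ 52  87 173 206 215 147  83  73 176 225 224 224 224 222 222 224 223 221
  222 232]
 [ 84 189 209 216  79  84  85  63  79 226 231 221 224 221 222 221 221 221
  222 222]
 [207 210 178  80  80 187 222 138 226 243 241 224 221 221 222 221 221 221
  221 221]
 [214 138  86 121 223 217 216 238 241 241 240 241 227 219 221 220 220 221
  220 221]
 [ 80  83 116 224 219 174 243 241 240 241 241 241 241 226 218 219 221 221
  221 221]
 [ 84 114 120 186 158 247 241 240 241 245 219 243 241 241 228 212 217 221
  220 220]
 [192 125 127 131 114 193 243 241 241 206 105 218 241 239 241 229 214 216
  219 220]
 [185 124 127 124 116 112 198 244 241 242 244 242 240 239 240 226 217 217
  219 221]
 [123 126 123 115 116 115 112 205 243 239 238 239 239 241 209 175 219 220
  221  53]
 [116 103 113 115 115 115 115 112 208 243 240 240 245 203  98 160 171 217
  221  36]
 [228 198  89 114 116 116 116 116 110 213 243 247  97  96  90 166 218 216
  219 229]
 [221 221 221 136 113 116 115 116 116 107 213  77 108 212 181 218 218 218
  222 196]
 [220 220 219 226 181 114 116 116 116 117  92 101 117 214 217 218 219 223
  186  93]
 [224 220 223 217 217 216 126 112 115 103 110 119 175 215 217 220 224 130
   92  93]
 [123 230 218 214 216 218 222 194 104 117 106 222 216 217 221 226 133  93
   93  93]
 [129 124 172 221 220 218 218 217 222 208 220 217 218 221 198  87  96  96
   92  91]
 [126 124 126 121 225 220 216 215 216 216 218 219 223 200  88  95  95  95
  131 231]]
```

Run:
```python
import cv2,numpy as np
for f in ['w8','w11']:
    g=cv2.cvtColor(cv2.imread(f'pics/{f}.png'),cv2.COLOR_BGR2GRAY)
    print(f)
    for r in range(200,276,3): print(r,' '.join(f'{v:3d}' for v in g[r,272:368:3]))
```

```text
w8
200 131  76  70  78 162 158 163 162 165 163 163 163 163 162 162 161 161 162 156 248 241 241 241 241 241 240 240 240 240 240 240 240
203 161 135  80 166 158 157 157 158 157 158 157 156 156 158 157 157 158 156 151 245 247 254 209 241 249 199 244 243 248 242 239 244
206 162 161 163 162 162 163 165 166 165 165 166 166 164 165 164 164 164 163 163 158 161 162 158 153 158 158 152 153 157 184 148 153
209 165 165 166 165 165 158 131 133 121 123 125 126 124 125 124 125 125 125 125 125 124 127 128 169 163 163 163 161 161 162 161 161
212 161 162 163 163 163 156 130 168 178 175 172 173 173 173 172 173 176 176 177 174 176 141 129 168 163 162 163 163 162 162 161 162
215 161 162 162 161 161 154 131 169 180 176 174 173 174 175 175 174 175 176 174 176 174 144 130 167 161 162 162 160 161 159 160 159
218 162 161 162 163 162 157 131 174 177 176 175 174 173 173 176 175 174 173 175 175 174 144 130 170 165 164 165 163 164 164 164 163
221 158 158 158 158 159 153 129 173 176 176 176 175 175 175 175 176 175 173 174 177 175 146 128 164 160 160 161 159 159 158 160 159
224 158 159 159 159 159 152 132 172 178 1
[... 5070 characters left out ...]
 150 150 150 150 151 151 151 154 153 152
263  82  81  81  80  80  80  80  80  80  81  82  80  80  81  81  82  81  81  80  80  80 144 152 151 156  73  39 165 152 153 152 153
266 123 123 122 122 122 121 121 121 120 121 120 121 122 122 121 122 122 123 124 124 124 112 156 154 134  73  54  65 161 152 152 152
269 149 149 150 149 150 150 149 152 150 151 150 150 151 151 150 152 151 151 152 150 151 124 156 156 104  59  44  66 159 152 151 153
272 138 138 138 138 139 139 139 139 140 140 141 140 141 142 141 141 140 141 141 142 141 116 150 150 154  83  66 119 151 153 151 152
275 131 130 132 131 132 132 132 132 133 134 133 134 143 141 140 142 145 136 133 134 133 123 147 147 145 148 148 147 147 151 151 153
```

The network heights said "seated", but the pixel geometry of right-hand spacer A disagrees. Its top sits about 5 mm towards -x, its front face is hidden and it is shaded differently from B, so it is tilted in the pocket mouth. I'll press it level gently with the bar held flat, clear of the stop plate.

```bash
python3 - <<'E'
from h import *
o=get_obs();p=o['position'];y=np.radians(-13.8);R=np.array([[np.cos(y),-np.sin(y)],[np.sin(y),np.cos(y)]])
z=p[2]-.0162+.01
f=lambda x,v,z:(R.T@(wray(o,210+x/2,100+v/2,z)[:2]-[.5495,.1573])*1e3).round(1)
print('slot',f(209,159,z),'corners',f(107,83,z),f(312,79,z),'L low',f(113,340,z),'screws',f(161,54,.022),f(337,54,.022),'stopfront',f(313,95,.052),f(310,380,.052))
E
python3 -m jog '[{"travel":[0,0.1,-2],"twist":0,"grip":255},{"travel":[0,0,-0.5],"twist":0,"grip":255},{"travel":[0,0,0],"twist":0,"grip":255}]'
python3 -m jog '[{"travel":[0,0,-0.4],"twist":0,"grip":255},{"travel":[0,0,0],"twist":0,"grip":255}]'
python3 -m jog '[{"travel":[0,0,-0.3],"twist":0,"grip":255},{"travel":[0,0,0],"twist":0,"grip":255}]'
```

```text
slot [-12.2  49.2] corners [-36.7  68. ] [12.6 68.9] L low [-37.1   2.9] screws [-28.   77.5] [30.2 78.1] stopfront [18.1 64.5] [ 19.8 -24.3]
time: 22.65
position: [0.5366, 0.1598, 0.0699]
tool_rot: [0.787, 0.617, -0.001, -0.001]
ft_force: [-0.6, 0.3, -2.5]
grip_width: 0.0238
time: 22.85
position: [0.5376, 0.1601, 0.0668]
tool_rot: [0.787, 0.617, 0.0, 0.0]
ft_force: [-0.6, 0.3, -2.4]
grip_width: 0.0236
time: 23.05
position: [0.5383, 0.1605, 0.0647]
tool_rot: [0.787, 0.617, 0.001, 0.0]
ft_force: [-1.0, 1.7, 4.7]
grip_width: 0.0234
```

```bash
for i in 1 2; do python3 -m jog '[{"travel":[0,0,-0.2],"twist":0,"grip":255},{"travel":[0,0,0],"twist":0,"grip":255}]' | grep -v grip; done; python3 -c "
from h import *
o=get_obs();print(o['moment'])"
```

```text
time: 23.25
position: [0.5387, 0.1611, 0.0634]
tool_rot: [0.787, 0.617, 0.002, 0.0]
ft_force: [-1.0, 3.1, 8.9]
time: 23.45
position: [0.5389, 0.1619, 0.0619]
tool_rot: [0.787, 0.616, 0.002, 0.0]
ft_force: [-2.3, 6.2, 10.6]
[ 0.64117276  0.17132254 -0.01423365]
```

Run:
```python
from h import *
y=np.radians(-13.5);R=np.array([[np.cos(y),-np.sin(y)],[np.sin(y),np.cos(y)]]);J=np.array([.5495,.1573])
def pose(p,ps): a=np.radians(ps)/2;return dict(position=np.array(p),tool_rot=[np.cos(a),np.sin(a),0,0])
for nm,o,s in [('A w8',pose([.53834,.11016,.13123],166.8),-50),('B w11',pose([.56343,.20631,.13042],166.24),50)]:
  for h,z in [(15,.04),(15,.022),(15,.01),(17.5,.022),(20.3,.022),(17.5,.01)]:
    print(nm,h,z,[np.round(wproj(o,np.r_[J+R@np.array([a*h,s+b*h])/1e3,z])).astype(int).tolist() for a,b in [(-1,-1),(-1,1),(1,1),(1,-1)]])
o=get_obs();print(o['moment'],o['joint_torque'])
snap('scene','s14.png');g=cv2.cvtColor(cv2.imread('pics/s14.png'),cv2.COLOR_BGR2GRAY)
for r in range(262,310,2): print(r,' '.join(f'{v:3d}' for v in g[r,300:350:2]))
```

```text
A w8 15 0.04 [[293, 217], [334, 217], [333, 256], [293, 256]]
A w8 15 0.022 [[294, 212], [333, 212], [332, 249], [294, 249]]
A w8 15 0.01 [[295, 209], [332, 209], [331, 245], [295, 245]]
A w8 17.5 0.022 [[291, 209], [336, 209], [335, 252], [291, 252]]
A w8 20.3 0.022 [[287, 205], [340, 206], [338, 256], [288, 256]]
A w8 17.5 0.01 [[292, 206], [335, 206], [334, 248], [292, 248]]
B w11 15 0.04 [[293, 214], [335, 214], [334, 254], [294, 254]]
B w11 15 0.022 [[294, 210], [333, 210], [333, 247], [295, 247]]
B w11 15 0.01 [[295, 207], [333, 207], [332, 243], [296, 243]]
B w11 17.5 0.022 [[291, 207], [337, 207], [336, 250], [292, 250]]
B w11 20.3 0.022 [[287, 203], [340, 203], [340, 254], [289, 254]]
B w11 17.5 0.01 [[292, 204], [336, 204], [335, 246], [293, 246]]
[ 0.64117276  0.17132254 -0.01423365] [ -3.43521863 -36.6981411   -9.37060833  -0.9342348   -0.39232392
  -0.0398694 ]
262  23  21  21  21  27  27  29  29  29  20  17  20  22  21  25  29  26  26  28  28  28  28  29  28  35
264  19  22  20  22  22  25  29  27  45  96  77  18  21  18  23  29  30  30  27  51  56  25  29  34  57
266  
[... 1582 characters left out ...]
  38  48  49  49  50  50  45  33  46 120 128 127 131 131 102  93  96  97  91
298  37  37  37  33  35  38  50  48  49  50  53  38  35  60 131 128 127 131 131 105  94  92  95  92 205
300  38  34  37  35  45  50  49  50  52  51  38  33  61 130 127 128 131 123  93  93  93  94  93 198 225
302  50  48  41  46  49  50  50  51  50  37  33 101 129 128 129 132 123  93  93  94  91 133 232 224 225
304  48  49  51  49  49  50  50  48  35  33 109 127 127 131 130 109  94  92  93  94 128 230 227 225 227
306  51  49  49  50  51  51  49  34  32 109 129 127 131 131 103  93  94  92  93 157 229 225 226 226 225
308  50  49  49  51  51  43  34  44 134 128 127 130 127  92  93  92  95  89 182 225 222 223 225 226 226
```

Run:
```python
from h import *
for f in ['s8','s11']:
  g=cv2.cvtColor(cv2.imread(f'pics/{f}.png'),cv2.COLOR_BGR2GRAY);print(f)
  for r in range(266,306,2): print(r,' '.join(f'{v:3d}' for v in g[r,302:348:2]))
t=cv2.imread('pics/top.png');n=snap('top','top15.png')
```

```text
s8
266  91  81  84  52  49  87 103 139 104 190 220 218 216 215 217 217 216 215 215 225  26  42  30
268  85  74  86  69  73  61 113 114 105 143 122 118 223 217 215 214 214 216 214 216 225  28  44
270  89  59  47  79  98 114 116  95  81  66  96 126 123 119 173 216 214 216 215 214 214 224  27
272  89  87  78 104 115 119  78  80  77  33  47 125 144 123 121 114 220 215 213 214 214 214 227
274  88  92 112 116 107  79  78 109 121  98 126 149 147 127 123 122 120 170 214 212 212 213 214
276 102 113 117  93  81  90 120 119 119 141 149 147 146 147 141 121 124 121 116 167 212 213 214
278 115 118  77  78  89 122 119 120 151 147 147 148 148 147 146 137 119 122 124 119 114 218 213
280 107  80  80 110 120 120 122 151 149 148 148 154 137 148 148 146 135 117 121 122 122 118 168
282  80  89 122 121 121 120 109 126 148 147 148 117 108 131 147 145 148 134 119 121 123 122 122
284  88 123 119 120 121 113 111 109 131 149 148 147 146 146 145 145 146 132 121 121 122 120 124
286 123 120 121 122 108 111 110 109 109 133 150 145 143 146 145 145 129 112 120 120 121  58  27
288 121 119 112  99 109 110 110 109 111 1
[... 2046 characters left out ...]
  90 166 218 216 219 229 232
292 180 223 221 221 221 136 113 116 115 116 116 107 213  77 108 212 181 218 218 218 222 196  89
294 182 222 220 220 219 226 181 114 116 116 116 117  92 101 117 214 217 218 219 223 186  93  94
296 126 178 224 220 223 217 217 216 126 112 115 103 110 119 175 215 217 220 224 130  92  93  96
298 129 129 123 230 218 214 216 218 222 194 104 117 106 222 216 217 221 226 133  93  93  93  92
300 129 131 129 124 172 221 220 218 218 217 222 208 220 217 218 221 198  87  96  96  92  91 197
302 132 127 126 124 126 121 225 220 216 215 216 216 218 219 223 200  88  95  95  95 131 231 223
304 126 125 124 127 128 126 124 117 220 217 215 217 221 223 153  92  96  93  94 131 227 225 223
```

```bash
python3 -m jog '[{"travel":[-0.15,0.04,0],"twist":0,"grip":255},{"travel":[-0.15,0.04,0],"twist":0,"grip":255},{"travel":[0,0,0],"twist":0,"grip":255}]'
python3 - <<'E'
from h import *
o=get_obs();print(o['position'],o['moment'])
snap('scene','s15.png');g=cv2.cvtColor(cv2.imread('pics/s15.png'),cv2.COLOR_BGR2GRAY)
for r in range(264,300,2): print(r,' '.join(f'{v:3d}' for v in g[r,312:346:2]))
E
```

```text
time: 23.85
position: [0.5381, 0.1619, 0.0621]
tool_rot: [0.787, 0.617, 0.004, 0.002]
ft_force: [0.8, 3.1, 6.8]
grip_width: 0.0236
[0.53807482 0.16194602 0.06206926] [ 0.23077006 -0.45376632  0.11742302]
264  31  27  24  67  81  37  21  21  23  29  27  27  27  29  55  31  30
266  22  24  71  72  58  53  19  20  14  20  27  31  29  30  41  35  29
268  21  17  92  61  68  59  27  50  69  19  22  25  30  29  29  26  29
270  21  38  70  46  57  65  67  61  88  43  20  21  21  25  29  28  29
272  23  26  76  66  37  53  57  69  59  66  85  17  20  21  21  22  21
274  18  23  19   9  12  12  47  55  60  70  60  20   7  18  24  24  22
276  11  10   8   9   6   5  39  35  49  57  70  10  11   9  20  19  13
278  16  11  14   8  12  17  88 102  80  38  56   9   8   9  13  10   9
280  14  11  10  12   8  31  84  85  82 114  60   8   8  11  12   8  10
282  13  10   9  13  10  28  86  82  83  80  77   9   7   8  50  27  11
284  15   9  10   6   6  31  85  83  81  82  72  10  13  15  20  11   8
286   9  11   8   7   7  27  47  84  84  87  74   8  11   7  10  11  44
288  13  10  12  11   8  40  49  49  47  49  73  42  26   1  46 236  40
290  11  11   9  17  39  49  49  50  51  49  38  31   7  80 231 223 230
292   8   7  23  46  48  48  50  51  50  39  35  78 132 129 124 231 201
294  19  30  46  50  47  50  51  48  38  30 109 129 128 130 131 116  97
296  35  45  49  49  49  51  46  35  32 109 128 128 130 130 102  92  95
298  50  48  50  51  50  48  35  35 121 128 129 130 132 103  94  92  95
```

```bash
python3 -m jog '[{"travel":[-0.2,0.05,-0.1],"twist":0,"grip":255},{"travel":[-0.2,0.05,0],"twist":0,"grip":255},{"travel":[0,0,0],"twist":0,"grip":255}]'
python3 -m jog '[{"travel":[-0.2,0.05,-0.1],"twist":0,"grip":255},{"travel":[-0.2,0.05,0],"twist":0,"grip":255},{"travel":[0,0,0],"twist":0,"grip":255}]'
```

```text
time: 24.2
position: [0.537, 0.1626, 0.0618]
tool_rot: [0.787, 0.617, 0.006, 0.004]
ft_force: [4.5, 2.4, 7.4]
grip_width: 0.0237
time: 24.5
position: [0.5341, 0.1637, 0.0614]
tool_rot: [0.787, 0.617, 0.007, 0.005]
ft_force: [5.2, 2.6, 10.7]
grip_width: 0.0237
```

```bash
python3 -m jog '[{"travel":[0,0,2],"twist":0,"grip":255},{"travel":[0,0,2],"twist":0,"grip":255},{"travel":[0,-4,0],"twist":0,"grip":255},{"travel":[-1.2,-4.8,0],"twist":0,"grip":255},{"travel":[-1.2,-4.8,0],"twist":0,"grip":255},{"travel":[-1.2,-4.8,0],"twist":0,"grip":255},{"travel":[-1.2,-4.8,0],"twist":0,"grip":255},{"travel":[-1.2,-4.8,0],"twist":0,"grip":255}]'
python3 -m jog '[{"travel":[-1.2,-4.8,0],"twist":0,"grip":255},{"travel":[0,0,0],"twist":0,"grip":255},{"travel":[0,0,0],"twist":0,"grip":255},{"travel":[0,0,0],"twist":0,"grip":255}]'
```

```text
time: 25.3
position: [0.4658, -0.1189, 0.0978]
tool_rot: [0.787, 0.617, 0.0, 0.0]
ft_force: [0.4, -0.2, -1.9]
grip_width: 0.0236
time: 25.7
position: [0.454, -0.164, 0.0976]
tool_rot: [0.787, 0.617, -0.0, -0.001]
ft_force: [-0.3, 0.4, -1.2]
grip_width: 0.0237
```

```bash
python3 -m jog '[{"travel":[0,0,-4],"twist":0,"grip":255},{"travel":[0,0,-3.5],"twist":0,"grip":255},{"travel":[0,0,0],"twist":0,"grip":255},{"travel":[0,0,-0.5],"twist":0,"grip":255},{"travel":[0,0,0],"twist":0,"grip":255}]'
python3 -m jog '[{"travel":[0,0,-0.15],"twist":0,"grip":255},{"travel":[0,0,0],"twist":0,"grip":255}]'
```

```text
time: 26.2
position: [0.4545, -0.1639, 0.0186]
tool_rot: [0.787, 0.617, -0.0, -0.0]
ft_force: [0.1, 1.4, -0.8]
grip_width: 0.0233
time: 26.4
position: [0.4547, -0.1647, 0.0175]
tool_rot: [0.787, 0.617, 0.0, 0.0]
ft_force: [-1.4, 1.9, 2.0]
grip_width: 0.0238
```

```bash
python3 -m jog '[{"travel":[0,0,0],"twist":0,"grip":90},{"travel":[0,0,0],"twist":0,"grip":90},{"travel":[0,0,0],"twist":0,"grip":90},{"travel":[0,0,0],"twist":0,"grip":90},{"travel":[0,0,4],"twist":0,"grip":90},{"travel":[0,0,4],"twist":0,"grip":90},{"travel":[0,0,2],"twist":0,"grip":90},{"travel":[0,0,0],"twist":0,"grip":90}]' 20
python3 -c "
from h import *
o=get_obs();print(o['position'],yaw(o));snap('wrist','w16.png')"
python3 -m jog '[{"travel":[0.73,2.5,0],"twist":8.2,"grip":90},{"travel":[0.73,2.5,0],"twist":8.2,"grip":90},{"travel":[0.73,2.5,0],"twist":8.2,"grip":90},{"travel":[0.73,2.5,0],"twist":8.2,"grip":90},{"travel":[0.73,2.5,0],"twist":8.2,"grip":90},{"travel":[0.73,2.5,0],"twist":8.2,"grip":90},{"travel":[0.73,2.5,0],"twist":8.2,"grip":90},{"travel":[0.73,2.5,0],"twist":8.2,"grip":90}]'
python3 -m jog '[{"travel":[0.73,2.5,0],"twist":8.2,"grip":90},{"travel":[0.73,2.5,0],"twist":8.2,"grip":90},{"travel":[0.73,2.4,0],"twist":8.2,"grip":90},{"travel":[0,0,0],"twist":0,"grip":90},{"travel":[0,0,0],"twist":0,"grip":90},{"travel":[0,0,0],"twist":0,"grip":90}]'
cat > chk.py <<'E'
from h import *
import sys
y=np.radians(-13.8);R=np.array([[np.cos(y),-np.sin(y)],[np.sin(y),np.cos(y)]])
def jig(p): return (R.T@(np.array(p)[:2]-[.5495,.1573])*1e3).round(1)
E
python3 - <<'E'
from chk import *
o=get_obs();print(o['position'],yaw(o),jig(o['position']),o['grip_width'])
snap('wrist','w17.png');g=cv2.cvtColor(cv2.imread('pics/w17.png'),cv2.COLOR_BGR2GRAY)
for r in range(198,276,3): print(r,' '.join(f'{v:3d}' for v in g[r,278:362:3]))
E
```

```text
time: 27.2
position: [0.4565, -0.1663, 0.1189]
tool_rot: [0.787, 0.617, 0.001, 0.003]
ft_force: [0.3, -0.4, -0.4]
grip_width: 0.0563
[ 0.45647244 -0.16632071  0.11889491] 76.14837713138706
time: 28.05
position: [0.5119, 0.0361, 0.1144]
tool_rot: [0.325, 0.946, -0.0, -0.002]
ft_force: [0.7, 0.7, -0.3]
grip_width: 0.0563
time: 28.65
position: [0.5338, 0.1081, 0.1153]
tool_rot: [0.12, 0.993, -0.0, -0.001]
ft_force: [-0.5, -0.7, 0.1]
grip_width: 0.0563
[0.53382413 0.10814363 0.11525603] 166.2363869836678 [ -3.5 -51.5] 0.0563067544647155
198 198 127 200 205 201 136 136 137 138 138 139 138 137 138 139 143 145 222 218 218 216 213 209 206 205 202 197 194
201  84  75 154 154 160 163 162 161 163 162 162 162 161 161 162 161 149 243 242 241 241 242 241 242 242 241 241 241
204  80  85  65 167 164 163 163 164 164 164 164 164 164 163 164 163 157 248 245 250 243 244 244 246 243 244 245 243
207  64  64  74 164 161 161 159 160 160 159 160 159 159 160 159 159 158 189 151 154 204 145 149 149 209 143 149 186
210  79  81 110 162 161 161 161 161 161 160 159 160 158 159 158 158 159 159 158 157 157 157 158 1
[... 1754 characters left out ...]
 160
258 159 157 159 158 156 132 148 183 179 182 183 183 182 181 182 181 181 181 183 183 179 170 126 159 160 160 160 159
261 157 159 159 158 156 133  87 186 185 185 185 184 187 185 184 183 181 184 183 183 182 151 125 159 159 158 159 158
264 157 158 158 158 157 133 115 106 122 122 121 121 121 119 120 122 121 121 120 120 120 137 127 161 160 160 160 160
267 156 157 157 158 156 133 133 134 131 132 132 131 130 131 130 130 131 132 130 130 130 131 124 158 158 158 158 157
270 156 155 155 155 156 158 158 157 158 156 158 157 158 157 157 157 158 157 157 158 155 156 156 152 153 154 152 151
273 152 153 153 153 152 153 153 153 153 153 155 155 155 154 153 153 153 153 154 154 153 153 154 152 153 153 152 151
```

Run:
```python
from chk import *
o=get_obs()
f=lambda u,v,z:jig(wray(o,u,v,z))
print('mouth',f(291.5,240,.022),f(346,240,.022),f(319,215,.022),f(319,269,.022),'jigfront',f(319,206,.022))
print('top face if z .04/.048',f(297,240,.044),f(341,240,.044),f(319,220,.04),f(319,262.5,.048))
```

```text
mouth [ -2.1 -70.1] [ -2.2 -29.5] [-21.1 -49.7] [ 20.7 -49.5] jigfront [-27.8 -49.7]
top face if z .04/.048 [ -8.  -64.9] [ -8.  -34.8] [-21.1 -49.9] [  6.8 -49.9]
```

```bash
python3 -m jog '[{"travel":[0.1,0.14,-4],"twist":0,"grip":90},{"travel":[0,0,-4],"twist":0,"grip":90},{"travel":[0,0,-1.4],"twist":0,"grip":90},{"travel":[0,0,0],"twist":0,"grip":255},{"travel":[0,0,0],"twist":0,"grip":255},{"travel":[0,0,0],"twist":0,"grip":255},{"travel":[0,0,0],"twist":0,"grip":255},{"travel":[0,0,0],"twist":0,"grip":255}]' 15
python3 -m jog '[{"travel":[0,0,0],"twist":0,"grip":255},{"travel":[0,0,0],"twist":0,"grip":255}]'
python3 -m jog '[{"travel":[-0.15,0.04,0],"twist":0,"grip":255},{"travel":[-0.15,0.04,0],"twist":0,"grip":255},{"travel":[0,0,0],"twist":0,"grip":255}]'
```

```text
time: 29.5
position: [0.5369, 0.1103, 0.0236]
tool_rot: [0.119, 0.993, 0.0, 0.001]
ft_force: [-0.7, -0.8, 4.0]
grip_width: 0.03
time: 29.7
position: [0.5369, 0.1103, 0.0236]
tool_rot: [0.119, 0.993, 0.0, 0.001]
ft_force: [-0.4, 0.1, 6.9]
grip_width: 0.0299
time: 30.0
position: [0.5355, 0.1111, 0.0236]
tool_rot: [0.119, 0.993, 0.0, 0.003]
ft_force: [2.5, 0.0, 6.8]
grip_width: 0.0298
```

```bash
python3 -m jog '[{"travel":[-0.2,0.05,0.1],"twist":0,"grip":255},{"travel":[0,0,0],"twist":0,"grip":255},{"travel":[0,0,0],"twist":0,"grip":90},{"travel":[0,0,0],"twist":0,"grip":90},{"travel":[0,0,0],"twist":0,"grip":90},{"travel":[0,0,0],"twist":0,"grip":90},{"travel":[0,0,4],"twist":0,"grip":90},{"travel":[0,0,4],"twist":0,"grip":90}]'
python3 -m jog '[{"travel":[0.4,-0.1,1.3],"twist":0,"grip":90},{"travel":[0,0,0],"twist":0,"grip":90},{"travel":[0,0,0],"twist":0,"grip":90}]'
python3 - <<'E'
from chk import *
o=get_obs();print(o['position'],yaw(o),jig(o['position']),o['grip_width'])
snap('wrist','w18.png');g=cv2.cvtColor(cv2.imread('pics/w18.png'),cv2.COLOR_BGR2GRAY)
for r in range(198,279,3): print(r,' '.join(f'{v:3d}' for v in g[r,278:362:3]))
E
```

```text
time: 30.8
position: [0.5289, 0.1117, 0.1024]
tool_rot: [0.119, 0.993, -0.0, -0.003]
ft_force: [-0.3, 0.1, 0.3]
grip_width: 0.0556
time: 31.1
position: [0.534, 0.1107, 0.1158]
tool_rot: [0.119, 0.993, -0.0, -0.001]
ft_force: [-0.9, -0.7, -1.1]
grip_width: 0.0564
[0.53396894 0.11069227 0.11579215] 166.34696180102839 [ -4. -49.] 0.0563717318430699
198 157 123 168 177 120 124 124 127 126 126 126 127 126 126 126 124 165 174 173 171 171 167 165 163 160 155 152 149
201 131 163 153 160 162 161 162 163 162 162 161 162 160 161 161 161 239 242 242 242 241 241 241 241 241 242 241 241
204  84  84 165 163 164 164 164 163 164 163 163 162 162 163 162 162 150 245 251 251 243 244 250 247 242 244 250 243
207  69  81 161 160 160 160 160 160 160 158 159 159 159 159 158 158 156 151 154 151 179 150 154 190 192 148 154 218
210  80 114 162 161 161 161 162 161 161 160 159 160 159 159 159 158 159 159 157 157 156 158 157 157 156 156 157 156
213 168 158 157 157 156 157 156 156 156 156 156 156 157 157 156 156 156 155 155 155 156 156 155 156 156 154 154 154
216 161 160 162 152 152 151 151 150 152 150 151 150 150 
[... 1679 characters left out ...]
 160
261 157 159 158 149 135 101 189 193 194 195 195 196 194 194 196 196 195 194 196 197 128 133 159 160 159 158 158 159
264 158 157 159 153 134 110 187 190 191 191 190 191 191 191 191 190 192 195 192 195 131 141 161 161 160 161 160 160
267 157 157 157 152 134 133 185 191 191 190 191 191 190 191 190 189 190 191 193 197 127 139 158 158 159 159 157 156
270 155 156 155 155 157 158 182 186 187 188 188 188 188 188 188 187 189 188 189 197 156 156 153 153 152 152 153 151
273 152 153 153 153 153 154 144 139 139 138 139 138 138 138 138 139 140 138 140 110 153 153 153 153 153 152 152 152
276  73 140 153 153 153 158 130 130 131 131 130 131 132 131 131 131 130 131 130 129 128 129 127 127 126 126 125 124
```

```bash
python3 - <<'E'
from chk import *
o=get_obs();f=lambda u,v,z:jig(wray(o,u,v,z))
print('A bore',f(316,252.5,.04),'top front/back',f(316,232.5,.04),f(316,272,.04),'sides',f(295,250,.04),f(337,250,.04),'mouth',f(288,240,.022),f(343,240,.022))
E
python3 -m jog '[{"travel":[-0.72,-2.5,0],"twist":-8.2,"grip":90},{"travel":[-0.72,-2.5,0],"twist":-8.2,"grip":90},{"travel":[-0.72,-2.5,0],"twist":-8.2,"grip":90},{"travel":[-0.72,-2.5,0],"twist":-8.2,"grip":90},{"travel":[-0.72,-2.5,0],"twist":-8.2,"grip":90},{"travel":[-0.72,-2.5,0],"twist":-8.2,"grip":90},{"travel":[-0.72,-2.5,0],"twist":-8.2,"grip":90},{"travel":[-0.72,-2.5,0],"twist":-8.2,"grip":90}]'
python3 -m jog '[{"travel":[-0.72,-2.5,0],"twist":-8.2,"grip":90},{"travel":[-0.72,-2.5,0],"twist":-8.2,"grip":90},{"travel":[-0.72,-2.55,0],"twist":-8.2,"grip":90},{"travel":[0,0,0],"twist":0,"grip":90},{"travel":[0,0,0],"twist":0,"grip":90},{"travel":[0,0,0],"twist":0,"grip":90}]'
python3 - <<'E'
from chk import *
o=get_obs();print(o['position'],yaw(o));snap('wrist','w19.png');snap('scene','s19.png');g=cv2.cvtColor(cv2.imread('pics/w19.png'),cv2.COLOR_BGR2GRAY)
for r in (150,160,170,175,180,190,200,220,240,255): print(r,' '.join(f'{v:3d}' for v in g[r,265:365:3]))
print(g[110:260:3,314].tolist())
E
```

```text
A bore [  0.7 -49.4] top front/back [-13.7 -49.5] [ 15.2 -49.4] sides [ -1.1 -64.1] [ -1.2 -34.7] mouth [ -3.5 -70.3] [ -3.7 -29.3]
time: 31.95
position: [0.4754, -0.0897, 0.1146]
tool_rot: [0.64, 0.768, -0.001, -0.002]
ft_force: [-0.1, 0.6, -0.1]
grip_width: 0.0564
time: 32.55
position: [0.4549, -0.1636, 0.1155]
tool_rot: [0.787, 0.617, -0.0, -0.001]
ft_force: [0.1, 0.7, 0.2]
grip_width: 0.0563
[ 0.45492548 -0.16355153  0.11545706] 76.2537731616703
150 150 178 146 152 152 153  63  75  73  75  72  73  75  74  74  73  73  74  75  74  74  73  74  75  75  74  73  75 130 150 150 150 151 151
160 153 153 152 154 155 154  75  74  73  73  73  72  75  73  72  72  72  71  74  71  73  71  72  72  73  73  73  74 126 149 151 151 151 150
170 154 152 153 154 152 152  81  73  72  72  71  70  72  54 152 151 152 150 149 150 161  69  72  71  71  70  71  73 140 151 151 152 150 152
175 156 153 152 151 152 152  79  71  71  72  69  70  70  63  49  48  47  47  49  49  49  71  71  71  70  72  71  71 140 149 151 151 151 152
180 155 154 153 151 150 152  85  71  73  72  70  71  70  71  70  69  69  69  72  69  7
[... 269 characters left out ...]
  70  69  68  69  68  68  68  69  69  68 145 149 151 150 149 152
220 151 152 152 152 152 151 110  70  72  68  68  61  71  69  68  70  69  72  70  70  68  70  65  68  68  68  69  67 157 150 153 152 153 153
240 150 151 150 152 151 150 146  70  71  70  70  61  71  70  68  67  69  68  68  69  69  70  64  67  70  69  69  64 158 153 155 154 154 155
255 233 233 233 234 234 234 249  99 104 105 102  88  69  68  68  70  68  69  68  69  69  70  63 101 101 100 101  86 239 236 236 237 236 237
[153, 151, 150, 151, 151, 152, 150, 151, 150, 151, 151, 135, 74, 72, 72, 72, 72, 71, 83, 149, 150, 139, 64, 67, 68, 67, 66, 67, 68, 67, 67, 67, 67, 62, 45, 47, 65, 68, 68, 69, 69, 69, 69, 68, 69, 70, 69, 69, 68, 69]
```

Run:
```python
from h import *
o=get_obs();p=o['position'];print(p)
a=np.radians(yaw(o));t=np.array([np.cos(a),np.sin(a)]);n=np.array([np.sin(a),-np.cos(a)])
for nm,u,v,z in [('slot',316,169.5,.01),('end',315,144.5,.01),('edgeL',283,160,.01),('edgeR',348.5,160,.01),('edgeL',283,200,.01),('edgeR',348.5,200,.01),('gripL',298,240,.04),('gripR',331.5,240,.04)]:
  w=wray(o,u,v,z)[:2]-p[:2];print(nm,(w@t*1e3).round(1),(w@n*1e3).round(1))
```

```text
[ 0.45537046 -0.16356347  0.11584537]
slot 48.5 0.5
end 67.4 -0.3
edgeL 55.8 -24.3
edgeR 55.9 24.8
edgeL 25.3 -24.7
edgeR 25.4 25.2
gripL 1.9 -12.1
gripR 1.9 11.2
```

```bash
python3 -m jog '[{"travel":[-0.05,-0.2,-4],"twist":0,"grip":90},{"travel":[0,0,-4],"twist":0,"grip":90},{"travel":[0,0,-1.9],"twist":0,"grip":90},{"travel":[0,0,0],"twist":0,"grip":90},{"travel":[0,0,0],"twist":0,"grip":255},{"travel":[0,0,0],"twist":0,"grip":255},{"travel":[0,0,0],"twist":0,"grip":255},{"travel":[0,0,0],"twist":0,"grip":255}]' 45
python3 -m jog '[{"travel":[0,0,0],"twist":0,"grip":255},{"travel":[0,0,0],"twist":0,"grip":255},{"travel":[0,0,0],"twist":0,"grip":255},{"travel":[0,0,0],"twist":0,"grip":255}]' 45
```

```text
time: 33.45
position: [0.4558, -0.1672, 0.0183]
tool_rot: [0.787, 0.617, 0.0, 0.001]
ft_force: [0.1, 0.7, 0.6]
grip_width: 0.0323
time: 33.85
position: [0.4551, -0.1669, 0.0179]
tool_rot: [0.787, 0.617, 0.0, 0.0]
ft_force: [-1.4, -0.0, 6.1]
grip_width: 0.0237
```

```bash
python3 -m jog '[{"travel":[0,0,2],"twist":0,"grip":255},{"travel":[0,0,3],"twist":0,"grip":255},{"travel":[0,0,3],"twist":0,"grip":255},{"travel":[1.03,4,0],"twist":0,"grip":255},{"travel":[1.03,4,0],"twist":0,"grip":255},{"travel":[1.03,4,0],"twist":0,"grip":255},{"travel":[1.03,4,0],"twist":0,"grip":255},{"travel":[1.03,4,0],"twist":0,"grip":255}]'
python3 -m jog '[{"travel":[1.03,4,0],"twist":0,"grip":255},{"travel":[1.03,4,0],"twist":0,"grip":255},{"travel":[1.03,4,0],"twist":0,"grip":255},{"travel":[0,0.58,0],"twist":0,"grip":255},{"travel":[0,0,-2],"twist":0,"grip":255},{"travel":[0,0,0],"twist":0,"grip":255},{"travel":[0,0,0],"twist":0,"grip":255},{"travel":[0,0,0],"twist":0,"grip":255}]'
python3 - <<'E'
from chk import *
o=get_obs();p=o['position'];print(p,yaw(o),jig(p),o['ft_force'],o['grip_width'])
snap('wrist','w20.png');g=cv2.cvtColor(cv2.imread('pics/w20.png'),cv2.COLOR_BGR2GRAY)
for r in (150,160,170,175,180,190,200,230): print(r,' '.join(f'{v:3d}' for v in g[r,250:385:3]))
print(g[110:250:3,316].tolist())
E
```

```text
time: 34.65
position: [0.5064, 0.0347, 0.097]
tool_rot: [0.787, 0.617, -0.0, -0.0]
ft_force: [0.7, 0.2, -2.5]
grip_width: 0.0234
time: 35.45
position: [0.5377, 0.1582, 0.0776]
tool_rot: [0.788, 0.616, 0.0, 0.0]
ft_force: [0.9, 0.4, -3.1]
grip_width: 0.0232
[0.53768584 0.1582436  0.07757422] 76.08537765863946 [-11.7  -1.9] [ 0.87898514  0.37902109 -3.06646735] 0.023207276948001218
150 144 237 236 241 156  71  75  74  73  72  74  72  73  72  74  72  72  71  70  72  70  70  72  74  75  73  74  73  73  74  74  74  73  71  75  75  75  76  74 160  69 174 168 161 165
160 153 138 239 233 158  69  73  74  73  72  74  69  71  70  71  72  70  71  69  71  69  69  70  71  74  72  72  72  71  72  73  71  72  71  73  73  73  74  71 155  76 174 164 157 161
170 152 153 155 154 158  65  73  71  71  71  71  70  68  70  69  72  55 127 123 161 181 200 199 199 202 201 201  33  70  71  70  70  70  70  70  71  72  73  68 154  75 164 161 155 159
175 154 155 154 154 157  64  73  71  71  70  71  69  69  68  70  69  54 126 125 159 179 197 197 195 198 198 201  30  70  70  68  69  70  70  71  70  72  73  67 157  
[... 258 characters left out ...]
  67  68  69  67  67  67  65  66  64  66  68  69  67  69  68  68  68  68  69  69  66  70  68  71  71  70 173  79 164 160 152 158
200 153 155 155 154 156  73  69  70  71  68  68  68  67  67  66  68  66  66  65  64  65  64  65  67  69  66  66  66  65  68  67  67  69  67  69  68  70  69  70 169  99 160 158 151 158
230 151 152 152 152 153 118  68  67  68  68  67  66  65  66  65  65  66  64  64  64  63  63  64  66  66  63  65  63  66  64  66  63  65  64  67  63  67  66 117 115 127 156 152 148 138
[156, 155, 164, 163, 162, 161, 161, 160, 160, 104, 71, 74, 72, 70, 74, 71, 71, 70, 68, 67, 199, 196, 195, 192, 210, 44, 69, 66, 66, 65, 65, 65, 63, 65, 64, 65, 64, 65, 64, 64, 64, 64, 64, 37, 39, 39, 41]
```

```bash
python3 -c "
from chk import *
o=get_obs();print(jig(wray(o,314.8,176,.0697)),jig(wray(o,265,176,.0697)),jig(wray(o,366,176,.0697)))"
python3 -m jog '[{"travel":[0,0,-1],"twist":0,"grip":255},{"travel":[0,0,-0.6],"twist":0,"grip":255},{"travel":[0,0,0],"twist":0,"grip":255}]'
python3 -m jog '[{"travel":[0,0,-0.2],"twist":0,"grip":255},{"travel":[0,0,0],"twist":0,"grip":255}]'
python3 -m jog '[{"travel":[0,0,-0.15],"twist":0,"grip":255},{"travel":[0,0,0],"twist":0,"grip":255}]'
```

```text
[-11.8  50.7] [-36.2  50.9] [13.4 50.9]
time: 35.8
position: [0.5365, 0.1586, 0.0601]
tool_rot: [0.787, 0.617, -0.001, -0.001]
ft_force: [-0.8, -0.8, -2.6]
grip_width: 0.0236
time: 36.0
position: [0.5374, 0.1589, 0.059]
tool_rot: [0.787, 0.617, -0.0, -0.0]
ft_force: [-0.1, -0.3, -1.4]
grip_width: 0.0237
time: 36.2
position: [0.5378, 0.159, 0.058]
tool_rot: [0.787, 0.617, 0.0, 0.0]
ft_force: [0.1, -0.1, -2.8]
grip_width: 0.0232
```

```bash
python3 -m jog '[{"travel":[0,0,-0.1],"twist":0,"grip":255},{"travel":[0,0,0],"twist":0,"grip":255}]'
python3 -m jog '[{"travel":[0,0,-0.1],"twist":0,"grip":255},{"travel":[0,0,0],"twist":0,"grip":255}]'
```

```text
time: 36.4
position: [0.5378, 0.159, 0.0579]
tool_rot: [0.787, 0.617, 0.0, 0.0]
ft_force: [-1.4, -1.2, 6.5]
grip_width: 0.0239
time: 36.6
position: [0.5378, 0.159, 0.0579]
tool_rot: [0.787, 0.617, 0.001, 0.0]
ft_force: [-2.3, -0.7, 11.9]
grip_width: 0.0237
```

```bash
python3 -m jog '[{"travel":[0,0,0.15],"twist":0,"grip":255},{"travel":[0.2,-0.05,0],"twist":0,"grip":255},{"travel":[0.2,-0.05,0],"twist":0,"grip":255},{"travel":[0.1,-0.02,0],"twist":0,"grip":255},{"travel":[0,0,0],"twist":0,"grip":255}]'
python3 -c "
from chk import *
o=get_obs();print(jig(o['position']),R.T@o['ft_force'][:2])"
python3 -m jog '[{"travel":[0.15,-0.04,0],"twist":0,"grip":255},{"travel":[0.15,-0.04,0],"twist":0,"grip":255},{"travel":[0,0,0],"twist":0,"grip":255}]'
python3 -c "
from chk import *
o=get_obs();print(jig(o['position']),R.T@o['ft_force'][:2])"
```

```text
time: 37.1
position: [0.5388, 0.1587, 0.0581]
tool_rot: [0.787, 0.616, -0.003, -0.003]
ft_force: [-7.0, 3.0, 13.9]
grip_width: 0.0236
[-10.7  -1.2] [-7.46743132  1.25414742]
time: 37.4
position: [0.5393, 0.1586, 0.0583]
tool_rot: [0.788, 0.616, -0.004, -0.005]
ft_force: [-11.8, 4.6, 17.4]
grip_width: 0.0235
[-10.2  -1.2] [-12.52990719   1.68392052]
```

```bash
for i in 1 2 3; do python3 -m jog '[{"travel":[0,0,0.1],"twist":0,"grip":255},{"travel":[0,0,0],"twist":0,"grip":255}]' >/dev/null; python3 -c "
from chk import *
o=get_obs();print(o['position'],jig(o['position']),R.T@o['ft_force'][:2],o['ft_force'][2],o['moment'])"; done
```

```text
[0.54473703 0.15713556 0.05799756] [-4.6 -1.3] [-2.60401956  0.45194039] 0.15115229226980756 [0.28080681 0.28572427 0.06429228]
[0.54475727 0.15695498 0.05852108] [-4.5 -1.5] [-2.17701769  1.02556721] -3.2353515050859687 [0.21094486 0.41656117 0.09864254]
[0.5448005  0.15672727 0.05970124] [-4.4 -1.7] [-2.83334046 -0.31783305] -3.8984387302572467 [0.1232828  0.51326236 0.06577293]
```

```bash
python3 -m jog '[{"travel":[0.2,-0.04,-0.1],"twist":0,"grip":255},{"travel":[0,0,0],"twist":0,"grip":255}]'>/dev/null; python3 -c "
from chk import *
o=get_obs();print(o['position'],jig(o['position']),R.T@o['ft_force'][:2],o['ft_force'][2],o['moment'],yaw(o))"
python3 -m jog '[{"travel":[0.2,-0.04,0],"twist":0,"grip":255},{"travel":[0,0,0],"twist":0,"grip":255}]'>/dev/null; python3 -c "
from chk import *
o=get_obs();print(o['position'],jig(o['position']),R.T@o['ft_force'][:2],o['ft_force'][2],o['moment'],o['tool_rot'],o['time'])"
```

```text
[0.54638504 0.15637973 0.05904017] [-2.8 -1.6] [-5.10572872 -1.51721271] -0.43481055328336776 [0.19068648 0.90708188 0.09299008] 76.13994513233202
[0.54743915 0.15613367 0.05906687] [-1.7 -1.6] [-6.97979333  0.48869317] 0.8527955294357786 [0.19457665 1.14496868 0.08316709] [ 0.78725235  0.61662661 -0.00184164 -0.00139916] 38.4
```

```bash
python3 -m jog '[{"travel":[0.2,-0.05,-0.05],"twist":0,"grip":255},{"travel":[0,0,0],"twist":0,"grip":255},{"travel":[0,0,0],"twist":0,"grip":255}]'>/dev/null
cat > st.py <<'E'
from chk import *
o=get_obs();print(o['time'],o['position'],jig(o['position']),R.T@o['ft_force'][:2],o['ft_force'][2],o['moment'],o['tool_rot'],o['grip_width'])
E
python3 st.py
python3 -m jog '[{"travel":[0.05,-0.01,0],"twist":0,"grip":255},{"travel":[0,0,0],"twist":0,"grip":255},{"travel":[0,0,0],"twist":0,"grip":255},{"travel":[0,0,0],"twist":0,"grip":255}]'>/dev/null; python3 st.py
```

```text
38.7 [0.54838046 0.15591909 0.05862985] [-0.8 -1.6] [-7.67645673 -0.24076399] 1.8186587529617324 [0.34907035 1.40123561 0.06447366] [ 0.78723652  0.6166428  -0.00247426 -0.00204952] 0.023240150889844435
39.1 [0.54864791 0.15584737 0.05865829] [-0.5 -1.6] [-8.73138594  0.35078445] 2.279442227753312 [0.35720314 1.44020543 0.08172474] [ 0.78723289  0.61664643 -0.00262356 -0.00216313] 0.023226544816285503
```

Run:
```python
from chk import *
o=get_obs();snap('wrist','w21.png');g=cv2.cvtColor(cv2.imread('pics/w21.png'),cv2.COLOR_BGR2GRAY)
for r in (130,150,176): print(r,' '.join(f'{v:3d}' for v in g[r,255:420:3]))
print(g[110:200:3,316].tolist())
for n,x,y,z in [('barL',-25,50,.05),('barR/stopfront',25,50,.05),('stopback',33,50,.052),('fence front',42,50,.055),('slot',0,50,.05)]:
  print(n,np.round(wproj(o,np.r_[np.array([.5495,.1573])+R@np.array([x,y])/1e3,z]),1))
snap('scene')
for t in ['stop_plate','locating_bar','star_knob','ink_tin','water_bottle']: print(t,[(np.round(d['at'],3).tolist(),round(d['p'],2)) for d in search_frame(t,'scene')][:2])
```

```text
130 152 164  66  75  77  65 161 158 159 152 154 156 156 158 159 161 160 164 157 158 159 161 169 166 164 164 165 168 164 166 166 166 166 164 162 164 158  70  76  75  71 168 161 165 168 167 170 169 164 132 124 126 146 131 168
150 235 239 244  69  75  74  74  73  75  71  73  70  73  73  72  74  72  72  71  71  71  73  76  73  72  73  73  74  72  74  72  73  72  74  74  73  75 113 146 142 137 138 123 164 167 159  87  91  89  87 145 172 165 250 241
176 154 155 157  78  74  71  71  70  71  68  68  68  69  69  50 206 194 196 202 107  80  88  98 203 201  93  72  69  68  71  70  69  70  68  71  72  71 128 162 158 155 159 109  96 140 108 126  96 136 100 151 167 164 160 162
[151, 162, 161, 160, 160, 159, 160, 159, 160, 88, 73, 72, 71, 71, 70, 71, 70, 69, 70, 69, 118, 66, 75, 106, 198, 43, 68, 67, 66, 66]
barL [265.9 178. ]
barR/stopfront [367.2 178.1]
stopback [383.8 178.8]
fence front [403.  179.9]
slot [316.5 177.7]
stop_plate [([0.587, 0.195, 0.05], 0.58), ([0.556, 0.199, 0.021], 0.56)]
locating_bar [([0.546, 0.181, 0.05], 0.72), ([0.588, 0.188, 0.052], 0.36)]
star_knob [([0.573, -0.072, 0.02], 0.7)]
ink_tin [([0.685, -0.208, 0.063], 0.56)]
water_bottle [([0.705, 0.289, 0.104], 0.69), ([0.531, 0.111, 0.016], 0.63)]
```

```bash
python3 -m jog '[{"travel":[0,0,0],"twist":0,"grip":255},{"travel":[0,0,0],"twist":0,"grip":255},{"travel":[0,0,0],"twist":0,"grip":255},{"travel":[0,0,0],"twist":0,"grip":255}]'>/dev/null; python3 st.py; python3 -c "
from rig import hand_in
print(hand_in())"
```

```text
39.85 [0.54863021 0.15585049 0.05865776] [-0.5 -1.6] [-8.25540506 -0.13949139] 2.296561172293234 [0.34347891 1.45156928 0.01973169] [ 0.78722458  0.616657   -0.00262744 -0.00216712] 0.023412670932562277
the job is handed in; nothing more can be done
None
```

The job is handed in at about 40 s, with both pale spacers in the pockets and the gripper still holding the bar against the stop plate. The rig gave no verdict.

**Last checks**
- **Push on the stop plate:** the wrist reads about 8.3 N along the push. The bar's position gives 5.5 to 6 mm of plate travel, which is 8 to 9 N. The plate force and travel were not read directly.
- **Bar pose:** the underside is 40 to 41 mm above the trolley. The bar is centred along the jig to about 0.5 mm and tilted less than 0.01 rad. The left spacer's bore shows in its slot; I did not check the right slot.
- **Spacers:** measured in the wrist picture, the right-hand spacer's bore is within 1 mm of the pocket centre. The bar met both spacers at 40 mm.
- **Bystanders:** the star knob and bottle were found where they started. The ink tin was reported about 20 mm off with low confidence (p 0.56), probably a detection error. I did not check it further.

**What went wrong on the way**
- **Finger length:** the fingertips appear to end at or just above the reported TCP, not 22 mm ahead of it. The first grasps closed above the block until I went lower.
- **Tilted spacer:** the right-hand spacer first caught on the pocket's chamfer, although the network called it seated. Pressing it with the bar did not free it, so I set the bar down, re-seated the spacer and picked the bar up again.
- **Sticking bar:** on the first push the bar stuck on the spacers. The wrist reached about 12.5 N sideways and 17 N up before I eased the down force.

I did not check separately for finger contact with the stop plate. I judged it clear from the fingertip height.

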